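# Pack and lock the emergency-kit drawer

## Robot

A 7-joint arm with a two-finger parallel gripper is mounted at the origin on the work surface. World frame = base frame: x ahead of the robot, y to its left, z up, the work surface at z = 0. Lengths are in m, angles in degrees, forces in N, time in s.
With the tool pointing down it reaches from about 0.425 to 0.875 m from the base axis. Payload 4.7 kg.
Tool frame: the origin (TCP) lies where the fingers leave the gripper's body, on its centre line; the fingertips stand 70 mm ahead of it and the grasp point (between the pads) lies 51 mm ahead of it (env.tip_reach is the distance from the TCP to the fingertips, in m); z points along the fingers, x is the direction in which the jaws open and shut, and the axes are right-handed (so a half turn about z gives the same grasp; the last joint's range is limited). The gripper opens to 87 mm and grips with 3 to 60 N. Pads are 19 mm wide; open, the fingers measure 117 mm over their backs; the gripper's body (75 mm by 190 mm) begins 51 mm behind the grasp point.
Start: joints at [70.823, 18.392, -4.016, 83.108, 1.295, 78.541, -3.26], TCP at [0.222, -0.611, 0.292] pointing down, gripper open.
Joint ranges: [-163.93, 163.93], [-17.29, 119.83], [-79.2, 71.16], [3.27, 140.29], [-89.18, 269.18], [5.43, 117.66], [-154.24, 154.24]. Speed limits (degrees/s): [147.25, 147.25, 180, 180, 180, 180, 180].

## Interface

Orientations are given as [roll, pitch, yaw] about the fixed x, y, z axes, in that order (R = Rz(yaw) Ry(pitch) Rx(roll)).
In Python, from cell import env, optics, order gives the robot as it stands.
- The arm moves only by the shell command python3 -m creep 'ROWS' [FORCE]. ROWS is JSON, a list of rows, each a list of 7 numbers: the shift along the tool's x, y, z in cm, then the turn, a rotation vector about the tool's x, y, z in rad, then the opening, from 0 (shut) to 1 (fully open). A call has 1 to 20 rows; each row shifts and turns the pose as measured when the row begins, along the tool's axes as they then stand; what a row does not reach is not made up. A row lasts 1/10 s, in which the tool goes at most 50 mm and 8.59 degrees, less where a joint would pass 70% of its speed; a pose out of reach is approached as far as the arm can. A call with a gripper value outside its range is refused whole. The fingers move at their own pace and stop on an object; FORCE is the grip in N (left out, the last holds). Time passes only in rows, so rows that do not move let the fingers close. It gives the time, the measured TCP pose, the force and the opening at its end, in the units of the state.
- env.get_obs(): the state, without advancing time (a new reading comes with each control period).
- optics.read_camera(name): name is "scene" or "top" or "wrist"; returns a dict with "frame" (420x560x3 uint8, blue, green, red), "z_map" (420x560 float32, m along the optical axis (not along the pixel's ray), 0 where there is no reading), "fx", "fy", "cx", "cy" (pixels), "distortion" ([k1, k2, p1, p2, k3] as OpenCV has them; the pictures are not rectified), "R" (3x3) and "t" (3): a world point X has camera coordinates R X + t; the wrist camera has in their place "hand_eye" (4x4, takes a point from camera to tool coordinates, whose origin is the TCP and whose axes are the tool frame's). Camera axes: x right, y down, z forward; pixel columns grow to the right and rows downward; lengths in m; the calibration is good to about 2 mm. A picture is of the moment at which its call begins: read the wrist's pose just before it.
- order.sign_off(): hands the job in, once; it reports no verdict.
The state is a dict: "time_s": time; "qpos": joint angles; "joint_velocities": joint speeds; "effort": joint torques, N m; "tool_pos": TCP position; "tool_rot": TCP orientation; "force": force on the tool from outside, world axes, zero at the start; "wrist_torque": the same for the moment, N m; "grip_width": finger opening in m.
Only numpy, scipy, OpenCV 4.12 (cv2) and the standard library are available. Lean on these libraries where they do the work, as an engineer would, in place of code of your own. Each camera call takes 0.05 s, during which the arm holds its last target. There are 200 camera calls.

## Task

Put the flashlight and every spare-battery case that lies about into the open drawer of the emergency-kit chest. Then push the drawer fully home until it clicks in, and after that slide the catch on top of the chest along its track until its tongue stands centred over the steel keeper on the drawer front, so that the drawer cannot shake open in an earthquake. Leave the polish tin, key dish, vase and shoehorn where they are.

Things in the scene. Friction and masses are not known exactly. Their poses are not given: they have to be found in the camera images.
- chest: Low wooden emergency-kit chest with one drawer, fixed. Body 215 deep x 320 wide x 75 high mm (top board at z 75). Origin on the table surface under the middle of the chest body's front edge; its x axis points from the front to the back of the chest (away from the robot), y along its width, z up.
- kit_drawer (a joint): How far the drawer is open, in m: 0 = fully home, grows as it comes out along the chest's -x; at most 0.185. It runs with about 2 N of friction and is not self-closing. About 11 mm before home it meets a spring detent that needs about 6 N more, and past it (below about 4 mm) it seats itself and stays at 0. The drawer does not turn or tip.
- drawer_in (a point): Centre of the drawer's inner floor (22 mm above the table), moves with the drawer, axes as the chest's. Inside: 185 mm along x, 276 mm along y, side walls 36 mm high, front panel 51 mm high above this floor. The front panel is 16 mm thick and 316 mm wide. At most 43 mm of height passes under the chest's top board when the drawer shuts. Only the part of the drawer that is pulled out of the chest can be reached from above.
- drawer_front (a point): Centre of the outer face of the brass pull plate (70 wide x 26 high mm, 5 mm proud of the panel) in the middle of the drawer's front, 40 mm above the table; the panel reaches from 7 to 73 mm above the table. Push here along the chest's +x. Moves with the drawer.
- catch (a joint): Position of the sliding catch along its track, in m, grows along the chest's +y; range 0 to 0.25; it stays where it is left (friction about 1.5 N, no notches). It starts near 0.
- catch_grip (a point): Middle of the upright grip fin of the dark steel catch on top of the chest: fin 26 mm along chest x, 12 mm along chest y, spans 85 to 109 mm above the table; this point is 98.5 mm above it. The catch slides along the chest's y on a track 26 mm behind the front edge. A flat tongue 18 mm wide reaches from it forward over the drawer front and hooks down 10 mm before the panel.
- catch_tongue (a point): Middle of the catch's tongue, above the top edge of the drawer front; moves with the catch (same position along the chest's y as the grip).
- keeper (a point): Middle of the bright steel keeper, a 26 mm wide plate folded over the top edge of the drawer front, 60 mm to the +y side of the drawer's middle; moves with the drawer. With the drawer home the catch is locked when the tongue stands centred over it along the chest's y; that is at a catch joint value of 0.185.
- flashlight_mid (a point): Centre of a small aluminium flashlight lying down: 120 mm long along its own x axis, 24 mm thick barrel between an octagonal head (30 mm long) and an octagonal tail cap (22 mm long), both 30.4 mm across flats, so it does not roll. The bare barrel runs from 38 mm behind to 30 mm ahead of this point along x. 110 g. This point is 15 mm above what it lies on.
- case1_mid (a point): Centre of a closed white plastic spare-battery case, a box 54 x 30 x 20 mm along its own x, y, z; 50 g; at the start it lies flat with its centre 10 mm above the surface. Four to six such cases are there; absent ones have no reading.
- case2_mid (a point): Centre of a closed white plastic spare-battery case, a box 54 x 30 x 20 mm along its own x, y, z; 50 g; at the start it lies flat with its centre 10 mm above the surface. Four to six such cases are there; absent ones have no reading.
- case3_mid (a point): Centre of a closed white plastic spare-battery case, a box 54 x 30 x 20 mm along its own x, y, z; 50 g; at the start it lies flat with its centre 10 mm above the surface. Four to six such cases are there; absent ones have no reading.
- case4_mid (a point): Centre of a closed white plastic spare-battery case, a box 54 x 30 x 20 mm along its own x, y, z; 50 g; at the start it lies flat with its centre 10 mm above the surface. Four to six such cases are there; absent ones have no reading.
- case5_mid (a point): Centre of a closed white plastic spare-battery case, a box 54 x 30 x 20 mm along its own x, y, z; 50 g; at the start it lies flat with its centre 10 mm above the surface. Four to six such cases are there; absent ones have no reading.
- case6_mid (a point): Centre of a closed white plastic spare-battery case, a box 54 x 30 x 20 mm along its own x, y, z; 50 g; at the start it lies flat with its centre 10 mm above the surface. Four to six such cases are there; absent ones have no reading.
- polish_tin_center (a point): Bystander: centre of a round steel shoe-polish tin, 54 mm diameter, 22 mm high, standing among the cases. To be left alone.
- key_dish: Bystander: white ceramic key dish, 90 mm wide, 28 mm high; origin at the centre of its underside.
- bud_vase: Bystander: empty glass bud vase, 62 mm wide, 130 mm high, fragile; origin at the centre of its underside, z axis up.
- shoehorn: Bystander: red plastic shoehorn lying flat, about 200 mm long, 6 mm thick; origin near its middle, underside.
Mind the look-alikes: they are no part of the job. Leave any pink or purple look-alike of the part that bears case1_mid alone.

How it is judged (in metres and radians):
On the way, in this order (a step that is already met when the one before it is completed fails the run):
1. The flashlight and all battery cases present are in the drawer (x of case1_mid in the frame of drawer_in between -0.0925 and 0.0925 m and y of case1_mid in the frame of drawer_in between -0.138 and 0.138 m and z of case1_mid in the frame of drawer_in between 0 and 0.043 m and x of case2_mid in the frame of drawer_in between -0.0925 and 0.0925 m and y of case2_mid in the frame of drawer_in between -0.138 and 0.138 m and z of case2_mid in the frame of drawer_in between 0 and 0.043 m and x of case3_mid in the frame of drawer_in between -0.0925 and 0.0925 m and y of case3_mid in the frame of drawer_in between -0.138 and 0.138 m and z of case3_mid in the frame of drawer_in between 0 and 0.043 m and x of case4_mid in the frame of drawer_in between -0.0925 and 0.0925 m and y of case4_mid in the frame of drawer_in between -0.138 and 0.138 m and z of case4_mid in the frame of drawer_in between 0 and 0.043 m and x of case5_mid in the frame of drawer_in between -0.0925 and 0.0925 m and y of case5_mid in the frame of drawer_in between -0.138 and 0.138 m and z of case5_mid in the frame of drawer_in between 0 and 0.043 m and x of case6_mid in the frame of drawer_in between -0.0925 and 0.0925 m and y of case6_mid in the frame of drawer_in between -0.138 and 0.138 m and z of case6_mid in the frame of drawer_in between 0 and 0.043 m and x of flashlight_mid in the frame of drawer_in between -0.0925 and 0.0925 m and y of flashlight_mid in the frame of drawer_in between -0.138 and 0.138 m and z of flashlight_mid in the frame of drawer_in between 0 and 0.043 m), for 0.2 s.
2. The drawer is pushed home and seated, everything still in it (all of step 1 and value of joint kit_drawer below 0.003 m), for 0.2 s.
3. The catch is slid to the keeper, drawer still home (value of joint kit_drawer below 0.003 m and y of catch_tongue in the frame of keeper between -0.007 and 0.007 m), for 0.2 s.
At the end, for the whole second after the job is handed in: The flashlight and all battery cases present lie inside the drawer, the drawer is home (less than 3 mm open) and the middle of the catch's tongue is within 7 mm of the keeper's middle along the chest's width, at rest (all of step 1 and all of step 3 and velocity of joint catch between -0.005 and 0.005 m/s); the robot touches nothing.
It fails at once if the polish tin is shifted by more than 60 mm (distance of polish_tin_center from where it was at the start of the episode above 0.06 m).
It fails at once if the key dish is shifted by more than 50 mm (distance of key_dish from where it was at the start of the episode above 0.05 m).
It fails at once if the shoehorn is shifted by more than 60 mm (distance of shoehorn from where it was at the start of the episode above 0.06 m).
It fails at once if the vase is shifted by more than 40 mm or tipped (distance of bud_vase from where it was at the start of the episode above 0.04 m or angle between bud_vase's own z axis and vertical above 0.35 rad).
Of case1, case2, case3, case4, case5, case6 only 4 to 6 are there at a start; the rules pass over those that are not, and their reading is None.
At some moment in a run one of case1, case2, case3, case4, case5, case6, flashlight may be knocked a few centimetres aside while the robot is not near it.
Once in a run the grip may slacken for a moment while it holds something.
It also fails if it takes over 210 s, if anything falls off the work surface, if the arm or the gripper's body presses on something with over 40 N, if the wrist force passes 120 N, or if a joint passes its speed limit or range.

## Working session

There is one attempt and no reset: what is moved stays moved. The work goes in short steps, Python scripts to look and compute and a shell command to move; the robot and the scene stay as the last step left them, time stands still between calls to the robot, and variables do not carry over. Pictures are saved under pics/ and viewed, on a budget of 14 in all, crops included, one or two more only if the job needs it, and the job is handed in when it is done.

```bash
mkdir -p pics; ls; cat > h.py <<'E'
import numpy as np, cv2
from cell import env, optics, order
from scipy.spatial.transform import Rotation as Ro
def cam(n):
    o=env.get_obs(); c=optics.read_camera(n)
    K=np.array([[c['fx'],0,c['cx']],[0,c['fy'],c['cy']],[0,0,1.]]); c['K']=K; c['d']=np.array(c['distortion'],float)
    if n=='wrist':
        T=np.eye(4); T[:3,:3]=Ro.from_euler('xyz',o['tool_rot'],degrees=True).as_matrix(); T[:3,3]=o['tool_pos']
        M=T@np.array(c['hand_eye']); c['Rw'],c['o']=M[:3,:3],M[:3,3]
    else:
        R=np.array(c['R']); c['Rw']=R.T; c['o']=-R.T@np.array(c['t'])
    return c
def rays(c,p):
    p=np.array(p,float).reshape(-1,1,2); u=cv2.undistortPoints(p,c['K'],c['d']).reshape(-1,2)
    return np.c_[u,np.ones(len(u))]
def plane(c,p,z):
    d=rays(c,p)@c['Rw'].T; return c['o']+d*((z-c['o'][2])/d[:,2])[:,None]
def deproj(c,p):
    p=np.array(p).reshape(-1,2); z=c['z_map'][p[:,1].astype(int),p[:,0].astype(int)]
    return c['o']+(rays(c,p)*z[:,None])@c['Rw'].T
def cloud(c):
    h,w=c['z_map'].shape; g=np.stack(np.meshgrid(np.arange(w),np.arange(h)),-1).reshape(-1,2)
    return deproj(c,g).reshape(h,w,3)
E
python3 - <<'E'
from h import *
print(env.get_obs())
for n in('top','scene'):
    c=cam(n); cv2.imwrite(f'pics/{n}0.png',c['frame']); print(n,c['o'],c['Rw'][:,2])
E
```

```text
pics
{'time_s': 0.0, 'qpos': array([70.82453406, 18.43928881, -4.01499199, 83.17503504,  1.29442385,
       78.5406483 , -3.26060762]), 'joint_velocities': array([-0.02997274,  0.08490071,  0.04386323,  0.07673053,  0.0023866 ,
       -0.04578618,  0.02482606]), 'effort': array([-1.06649820e-04, -4.91288853e+01, -4.03957246e-01, -3.12527061e+01,
       -6.38999976e-02,  4.36241738e-02,  1.89007865e-04]), 'tool_pos': array([ 0.22194737, -0.61048477,  0.29115755]), 'tool_rot': array([ 1.79994633e+02,  1.09763012e-01, -7.00160212e+01]), 'force': array([ 0.50828455, -0.05555894, -0.24033419]), 'wrist_torque': array([-0.01685049,  0.0159248 , -0.01899674]), 'grip_width': 0.08697900538579631}
top [ 0.38553036 -0.11509273  1.08355434] [ 0.18890252 -0.0165879  -0.98185573]
scene [1.19173854 0.30363149 0.66306044] [-0.65965859 -0.45693117 -0.59671137]
```

View pics/top0.png

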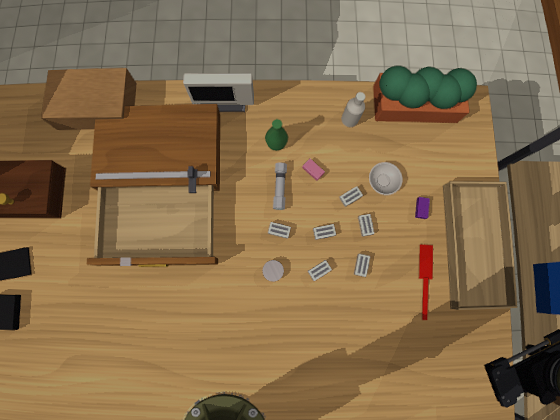

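View pics/scene0.png

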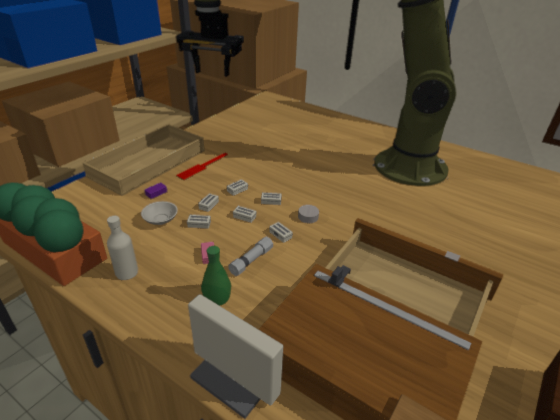

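The top view shows six white cases at (279,230), (325,232), (367,225), (351,196), (320,270) and (363,265). The flashlight is at (280,187), the tin at (273,271), and the pink and purple look-alikes at (314,169) and (423,208). The drawer is open at left, with the keeper at (125,262) and the catch at (193,180).

```bash
cat > cases.py <<'E'
from h import *
def find(c):
    P=cloud(c); hsv=cv2.cvtColor(c['frame'],cv2.COLOR_BGR2HSV)
    m=((hsv[...,1]<70)&(P[...,2]>0.006)&(P[...,2]<0.06)&(P[...,1]<0.03)&(P[...,1]>-.45)&(P[...,0]>.25)).astype(np.uint8)
    m=cv2.morphologyEx(m,cv2.MORPH_CLOSE,np.ones((3,3)))
    n,l,s,ce=cv2.connectedComponentsWithStats(m); out=[]
    for i in range(1,n):
        if s[i,4]<60: continue
        pts=np.argwhere(l==i)[:,::-1]; z=np.percentile(P[l==i][:,2],90)
        W=plane(c,pts,z)[:,:2].astype(np.float32)
        (cx,cy),(w,h),a=cv2.minAreaRect(W*1000); 
        if w<h: a+=90; w,h=h,w
        out.append((cx,cy,z*1000,w,h,(a+90)%180-90,ce[i]))
    return out
if __name__=='__main__':
    c=cam('top')
    for o in find(c): print('xy %.0f %.0f z %.0f size %.0f x %.0f yaw %.0f px'%o[:6],o[6].round())
    P=cloud(c)
    for n,p,z in [('cornerFL',(97,186),.075),('cornerFR',(217,188),.075),('panelL',(88,262),.073),('panelR',(217,263),.073),('keeper',(125,262),.074),('catch',(193,172),.109)]:
        print(n,plane(c,[p],z).round(3),P[p[1],p[0]].round(3))
E
python3 cases.py
```

```text
xy 854 -22 z 54 size 99 x 49 yaw -77 px [235. 104.]
xy 810 -319 z 55 size 46 x 38 yaw 66 px [349. 121.]
xy 635 -136 z 31 size 123 x 29 yaw -3 px [280. 186.]
xy 659 -411 z 27 size 87 x 79 yaw 0 px [384. 178.]
xy 611 -322 z 23 size 55 x 31 yaw -58 px [351. 196.]
xy 536 -359 z 23 size 54 x 33 yaw 10 px [366. 225.]
xy 522 -135 z 23 size 54 x 31 yaw 76 px [279. 230.]
xy 518 -251 z 23 size 55 x 31 yaw -79 px [324. 231.]
xy 432 -345 z 22 size 54 x 33 yaw -13 px [362. 265.]
xy 419 -120 z 25 size 52 x 50 yaw 0 px [273. 270.]
xy 420 -237 z 22 size 54 x 30 yaw -58 px [319. 270.]
cornerFL [[0.623 0.323 0.075]] [0.623 0.323 0.075]
cornerFR [[0.618 0.02  0.075]] [0.63  0.027 0.022]
panelL [[0.433 0.332 0.073]] [0.433 0.333 0.072]
panelR [[0.434 0.015 0.073]] [0.437 0.021 0.02 ]
keeper [[0.434 0.239 0.074]] [0.434 0.238 0.075]
catch [[0.65  0.074 0.109]] [0.653 0.077 0.096]
```

Everything measured is plausible: tops around 20 mm plus about 2 mm bias, and case footprints about 54x31. The flashlight goes first.

```bash
cat > to.py <<'E'
import sys
from h import *
x,y,z,yaw=map(float,sys.argv[1:5]); o=env.get_obs()
R=Ro.from_euler('xyz',o['tool_rot'],degrees=True); T=Ro.from_euler('xyz',[180,0,yaw],degrees=True)
d=np.array([x,y,z])-o['tool_pos']
print('t %.1f'%o['time_s'],'pos',o['tool_pos'].round(4),'rot',o['tool_rot'].round(1),'q7 %.0f'%o['qpos'][6],'w %.4f'%o['grip_width'],'F',o['force'].round(1))
print('shift cm, now axes',(R.inv().apply(d)*100).round(2),' target axes',(T.inv().apply(d)*100).round(2),' turn',(R.inv()*T).as_rotvec().round(3))
E
python3 to.py .635 -.136 .2 -93
```

```text
t 0.1 pos [ 0.222  -0.6106  0.2914] rot [ 1.8e+02  1.0e-01 -7.0e+01] q7 -3 w 0.0872 F [-0.1  0.3  0.3]
shift cm, now axes [-30.47 -55.03   9.19]  target axes [-49.55 -38.76   9.14]  turn [0.    0.001 0.401]
```

```bash
python3 -m creep '[[0,0,0,0,0,0.1,1],[0,0,0,0,0,0.1,1],[0,0,0,0,0,0.1,1],[0,0,0,0,0,0.1,1],[-3.5,-2.8,0.6,0,0,0,1],[-3.5,-2.8,0.6,0,0,0,1],[-3.5,-2.8,0.6,0,0,0,1],[-3.5,-2.8,0.6,0,0,0,1],[-3.5,-2.8,0.6,0,0,0,1],[-3.5,-2.8,0.6,0,0,0,1],[-3.5,-2.8,0.6,0,0,0,1],[-3.5,-2.8,0.6,0,0,0,1],[-3.5,-2.8,0.6,0,0,0,1],[-3.5,-2.8,0.6,0,0,0,1],[-3.5,-2.8,0.6,0,0,0,1],[-3.5,-2.8,0.6,0,0,0,0.8],[-3.5,-2.8,0.6,0,0,0,0.8],[-3.5,-2.8,0.6,0,0,0,0.8]]' 20; python3 to.py .635 -.136 .075 -93
```

```text
time_s: 1.95
tool_pos: [0.6556, -0.1414, 0.197]
tool_rot: [179.5, 0.0, -95.1]
force: [0.3, -0.9, 0.9]
grip_width: 0.0727
t 1.9 pos [ 0.6556 -0.1414  0.197 ] rot [179.5   0.  -95.1] q7 -91 w 0.0727 F [ 0.3 -0.9  0.9]
shift cm, now axes [-0.35  2.   12.22]  target axes [-0.43  2.09 12.2 ]  turn [ 0.009  0.001 -0.036]
```

```bash
python3 -m creep '[[-0.3,2,0,0.009,0,-0.036,0.8],[0,0,4,0,0,0,0.8],[0,0,4,0,0,0,0.8],[0,0,3,0,0,0,0.8],[0,0,0,0,0,0,0.8]]'; python3 to.py .635 -.136 .075 -93
```

```text
time_s: 2.45
tool_pos: [0.6395, -0.1223, 0.0784]
tool_rot: [179.8, 0.6, -92.0]
force: [-0.8, 0.7, -0.0]
grip_width: 0.0696
t 2.5 pos [ 0.6395 -0.1223  0.0784] rot [179.8   0.6 -92. ] q7 -91 w 0.0696 F [-0.8  0.7 -0. ]
shift cm, now axes [1.39 0.4  0.33]  target axes [1.39 0.37 0.34]  turn [0.004 0.01  0.018]
```

```bash
python3 - <<'E'
from h import *
c=cam('wrist'); cv2.imwrite('pics/w1.png',c['frame'])
E
```

```text
(no output)
```

View pics/w1.png

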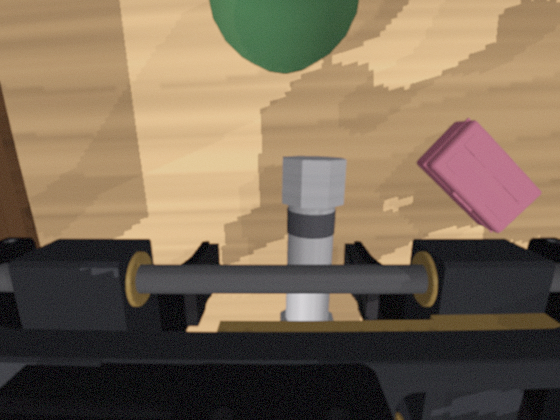

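The wrist view shows the flashlight at (312,260) between the open fingers, slightly right of centre. I correct that and grip.

```bash
python3 -m creep '[[1.4,0.4,0.3,0,0.01,0.018,0.8],[0,0,0,0,0,0,0.2],[0,0,0,0,0,0,0.2],[0,0,0,0,0,0,0.2],[0,0,0,0,0,0,0.2],[0,0,0,0,0,0,0.2]]' 25; python3 -m creep '[[0,0,-3,0,0,0,0.2],[0,0,-4,0,0,0,0.2],[0,0,-4,0,0,0,0.2],[0,0,-4,0,0,0,0.2],[0,0,0,0,0,0,0.2]]'; python3 to.py .53 .085 .22 -90
```

```text
time_s: 3.1
tool_pos: [0.6406, -0.1401, 0.0862]
tool_rot: [-179.3, -0.2, -93.3]
force: [-0.8, 0.3, -0.2]
grip_width: 0.0372
time_s: 3.6
tool_pos: [0.6382, -0.1379, 0.2408]
tool_rot: [-179.4, -0.2, -93.1]
force: [-0.5, -0.2, 0.7]
grip_width: 0.0178
t 3.6 pos [ 0.6382 -0.1379  0.2408] rot [-179.4   -0.2  -93.1] q7 -89 w 0.0178 F [-0.5 -0.2  0.7]
shift cm, now axes [-21.67  12.04   1.9 ]  target axes [-22.29  10.82   2.08]  turn [-0.01  -0.003 -0.055]
```

Closing takes longer than I allowed, so I lifted too early. Going back down, with more wait rows and a settle check.

```bash
python3 -m creep '[[0,0,0,0.01,0,0,0.8],[0,0,0,0,0,0,0.8],[0,0,0,0,0,0,0.8],[0,0,0,0,0,0,0.8],[0,0,0,0,0,0,0.8],[0,0,0,0,0,0,0.8],[0,0,0,0,0,0,0.8]]'; python3 to.py .635 -.136 .075 -93; python3 cases.py | head -6
```

```text
time_s: 4.3
tool_pos: [0.6363, -0.1371, 0.2361]
tool_rot: [-179.2, -0.1, -93.1]
force: [0.2, 0.1, 0.3]
grip_width: 0.0648
t 4.3 pos [ 0.6363 -0.1371  0.2361] rot [-1.792e+02 -1.000e-01 -9.310e+01] q7 -89 w 0.0648 F [0.2 0.1 0.3]
shift cm, now axes [-0.13  0.36 16.11]  target axes [-0.11  0.13 16.11]  turn [-0.014 -0.001 -0.002]
xy 851 -18 z 55 size 90 x 40 yaw -90 px [234. 104.]
xy 809 -319 z 56 size 46 x 38 yaw 66 px [349. 120.]
xy 659 -410 z 27 size 87 x 78 yaw 3 px [384. 178.]
xy 611 -322 z 23 size 55 x 31 yaw -58 px [351. 196.]
xy 536 -359 z 23 size 54 x 34 yaw 9 px [366. 225.]
xy 518 -251 z 23 size 54 x 31 yaw -79 px [324. 231.]
```

```bash
python3 -m creep '[[-0.1,0.1,4,-0.014,0,0,0.8],[0,0,4,0,0,0,0.8],[0,0,4,0,0,0,0.8],[0,0,3,0,0,0,0.8],[0,0,1,0,0,0,0.8],[0,0,0.3,0,0,0,0.8],[0,0,0,0,0,0,0.8]]'; python3 to.py .635 -.136 .075 -93
```

```text
time_s: 5.05
tool_pos: [0.6392, -0.1372, 0.0714]
tool_rot: [-179.6, -0.2, -93.1]
force: [0.9, -0.8, 0.4]
grip_width: 0.0693
t 5.0 pos [ 0.6392 -0.1372  0.0714] rot [-179.6   -0.2  -93.1] q7 -92 w 0.0693 F [ 0.9 -0.8  0.4]
shift cm, now axes [-0.09  0.43 -0.36]  target axes [-0.1   0.43 -0.36]  turn [-0.007 -0.003 -0.002]
```

```bash
python3 -m creep '[[0,0.4,-0.3,0,0,0,0.1],[0,0,0,0,0,0,0.1],[0,0,0,0,0,0,0.1],[0,0,0,0,0,0,0.1],[0,0,0,0,0,0,0.1],[0,0,0,0,0,0,0.1],[0,0,0,0,0,0,0.1],[0,0,0,0,0,0,0.1],[0,0,0,0,0,0,0.1],[0,0,0,0,0,0,0.1]]' 30;python3 to.py .635 -.136 .075 -93
```

```text
time_s: 6.05
tool_pos: [0.639, -0.1377, 0.0822]
tool_rot: [-179.0, -0.3, -93.1]
force: [0.1, -0.3, 0.8]
grip_width: 0.023
t 6.0 pos [ 0.639  -0.1377  0.0822] rot [-179.    -0.3  -93.1] q7 -92 w 0.0230 F [ 0.1 -0.3  0.8]
shift cm, now axes [-0.15  0.42  0.71]  target axes [-0.14  0.41  0.72]  turn [-0.018 -0.005 -0.002]
```

The grip width of 23 mm matches the barrel. Zero rows drift upward by about 1 mm each, so I'll compensate. Now I lift and carry.

```bash
python3 -m creep '[[0,0,-3,0,0,0,0.1],[0,0,-4,0,0,0,0.1],[0,0,-4,0,0,0,0.1],[0,0,-2,0,0,-0.04,0.1],[-2,1,0,-0.005,0,0,0.1],[-3.5,1.7,0,-0.005,0,0,0.1],[-3.5,1.7,0,-0.005,0,0,0.1],[-3.5,1.7,0,0,0,0,0.1],[-3.5,1.7,0,0,0,0,0.1],[-3,1.2,0,0,0,0,0.1],[-2,1,0,0,0,0,0.1],[0,0,0,0,0,0,0.1]]';python3 to.py .53 .085 .10 -90
```

```text
time_s: 7.25
tool_pos: [0.5264, 0.0874, 0.2044]
tool_rot: [179.1, -0.2, -90.9]
force: [-0.3, 0.1, -0.7]
grip_width: 0.0227
t 7.2 pos [0.5264 0.0874 0.2044] rot [179.1  -0.2 -90.9] q7 -108 w 0.0227 F [-0.3  0.1 -0.7]
shift cm, now axes [ 0.19 -0.53 10.43]  target axes [ 0.24 -0.36 10.44]  turn [ 0.016 -0.004 -0.015]
```

```bash
python3 -m creep '[[0,-0.3,3,0.016,0,-0.015,0.1],[0,0,3,0,0,0,0.1],[0,0,2.5,0,0,0,0.1],[0,0,1,0,0,0,0.1],[0,0,0.2,0,0,0,0.1]]';python3 to.py .53 .085 .104 -90
```

```text
time_s: 7.75
tool_pos: [0.5279, 0.0876, 0.1039]
tool_rot: [-179.9, -0.3, -89.9]
force: [-1.4, 0.2, 21.8]
grip_width: 0.0229
t 7.8 pos [0.5279 0.0876 0.1039] rot [-179.9   -0.3  -89.9] q7 -110 w 0.0229 F [-1.4  0.2 21.8]
shift cm, now axes [ 0.26 -0.21 -0.01]  target axes [ 0.26 -0.21 -0.01]  turn [-0.002 -0.005  0.002]
```

```bash
python3 -m creep '[[0,0,-0.1,0,0,0,0.5],[0,0,0,0,0,0,0.5],[0,0,0,0,0,0,0.5],[0,0,0,0,0,0,0.5],[0,0,0,0,0,0,0.5],[0,0,-3,0,0,0,0.5],[0,0,-4,0,0,0,0.6],[0,0,-4,0,0,0,0.7],[0,0,0,0,0,0.0,0.7]]';python3 to.py .522 -.135 .2 -14
```

```text
time_s: 8.65
tool_pos: [0.5278, 0.0871, 0.2193]
tool_rot: [-180.0, -0.3, -90.0]
force: [0.2, -0.1, -0.5]
grip_width: 0.0575
t 8.7 pos [0.5278 0.0871 0.2193] rot [-180.    -0.3  -90. ] q7 -106 w 0.0575 F [ 0.2 -0.1 -0.5]
shift cm, now axes [22.2   0.57  2.05]  target axes [ 4.81 21.69  1.93]  turn [ 0.003 -0.005 -1.327]
```

```bash
python3 -m creep '[[0,0,0,0,0,-0.147,0.7],[0,0,0,0,0,-0.147,0.7],[0,0,0,0,0,-0.147,0.7],[0,0,0,0,0,-0.147,0.7],[0,0,0,0,0,-0.147,0.7],[0,0,0,0,0,-0.147,0.7],[0,0,0,0,0,-0.147,0.7],[0,0,0,0,0,-0.147,0.7],[0,0,0,0,0,-0.147,0.7],[0.8,3.6,0.3,0,0,0,0.7],[0.8,3.6,0.3,0,0,0,0.7],[0.8,3.6,0.3,0,0,0,0.7],[0.8,3.6,0.3,0,0,0,0.7],[0.8,3.6,0.3,0,0,0,0.7],[0.8,3.6,0.3,0,0,0,0.7],[0,0,0,0,0,0,0.7]]';python3 to.py .522 -.135 .073 -14; python3 - <<'E'
from h import *
c=cam('top'); cv2.imwrite('pics/t2.png',c['frame'])
c=cam('wrist'); cv2.imwrite('pics/w2.png',c['frame'])
E
```

```text
time_s: 10.25
tool_pos: [0.5262, -0.1411, 0.1966]
tool_rot: [179.6, 0.0, -12.0]
force: [0.6, -0.8, 0.5]
grip_width: 0.061
t 10.2 pos [ 0.5262 -0.1411  0.1966] rot [179.6   0.  -12. ] q7 -5 w 0.0610 F [ 0.6 -0.8  0.5]
shift cm, now axes [-0.53 -0.59 12.35]  target axes [-0.56 -0.49 12.36]  turn [0.007 0.    0.035]
```

View pics/t2.png

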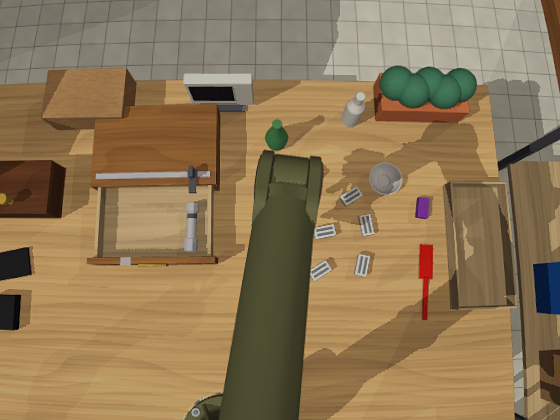

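The flashlight lies in the drawer at (191,226), and the other cases are unmoved. I descend on the first case.

```bash
python3 -m creep '[[-0.5,-0.5,4,0.007,0,0.035,0.7],[0,0,4,0,0,0,0.7],[0,0,2.5,0,0,0,0.7],[0,0,1,0,0,0,0.7],[0,0,0.3,0,0,0,0.7]]';python3 to.py .522 -.135 .073 -14
```

```text
time_s: 10.85
tool_pos: [0.5261, -0.1206, 0.0778]
tool_rot: [-179.6, -0.3, -13.1]
force: [0.4, -0.1, -0.2]
grip_width: 0.0608
t 10.8 pos [ 0.5261 -0.1206  0.0778] rot [-179.6   -0.3  -13.1] q7 -11 w 0.0608 F [ 0.4 -0.1 -0.2]
shift cm, now axes [-0.08  1.5   0.47]  target axes [-0.05  1.5   0.48]  turn [-0.007 -0.005  0.016]
```

```bash
python3 -m creep '[[0,1.4,0.4,-0.007,0,0.016,0.7],[0,0,0.1,0,0,0,0.7],[0,0,0.1,0,0,0,0.1],[0,0,0.1,0,0,0,0.1],[0,0,0.1,0,0,0,0.1],[0,0,0.1,0,0,0,0.1],[0,0,0.1,0,0,0,0.1],[0,0,0.1,0,0,0,0.1],[0,0,0.1,0,0,0,0.1]]';python3 to.py .522 -.135 .073 -14
```

```text
time_s: 11.75
tool_pos: [0.5263, -0.1352, 0.0722]
tool_rot: [179.9, -0.7, -14.1]
force: [-4.6, 1.4, 8.9]
grip_width: 0.0299
t 11.8 pos [ 0.5263 -0.1352  0.0722] rot [179.9  -0.7 -14.1] q7 -11 w 0.0299 F [-4.6  1.4  8.9]
shift cm, now axes [-0.42  0.09 -0.09]  target axes [-0.42  0.09 -0.08]  turn [ 0.002 -0.012 -0.001]
```

```bash
python3 -m creep '[[0,0,-3,0,0.01,0,0.1],[0,0,-4,0,0,0,0.1],[0,0,-4,0,0,0.147,0.1],[0,0,-1.5,0,0,0.147,0.1],[0,0,0,0,0,0.147,0.1],[0,0,0,0,0,0.147,0.1],[0,0,0,0,0,0.147,0.1],[0,0,0,0,0,0.147,0.1],[0,0,0,0,0,0.147,0.1],[0,0,0,0,0,0.147,0.1],[0,0,0,0,0,0.147,0.1],[-4,0.6,0,0,0,0,0.1],[-4,0.6,0,0,0,0,0.1],[-4,0.6,0,0,0,0,0.1],[-4,0.6,0,0,0,0,0.1],[-4,0.6,0,0,0,0,0.1],[-4,0.6,0,0,0,0,0.1],[-3,0.6,0,0,0,0,0.1],[-1,0,0,0,0,0,0.1],[0,0,0,0,0,0,0.1]]';python3 to.py .48 .145 .096 -90
```

```text
time_s: 13.75
tool_pos: [0.4885, 0.1571, 0.1973]
tool_rot: [-178.7, -0.4, -91.9]
force: [-0.5, 0.3, -0.8]
grip_width: 0.0301
t 13.8 pos [0.4885 0.1571 0.1973] rot [-178.7   -0.4  -91.9] q7 -117 w 0.0301 F [-0.5  0.3 -0.8]
shift cm, now axes [ 1.17  1.04 10.12]  target axes [ 1.21  0.85 10.13]  turn [-0.023 -0.007 -0.033]
```

```bash
python3 -m creep '[[1.1,0.9,2,-0.023,0,-0.033,0.1],[0,0,3,0,0,0,0.1],[0,0,2.5,0,0,0,0.1],[0,0,1.5,0,0,0,0.1],[0,0,0.5,0,0,0,0.1]]';python3 to.py .48 .145 .096 -90
```

```text
time_s: 14.25
tool_pos: [0.4831, 0.1358, 0.0999]
tool_rot: [-179.8, -0.7, -90.5]
force: [1.3, -0.1, -0.7]
grip_width: 0.0297
t 14.2 pos [0.4831 0.1358 0.0999] rot [-179.8   -0.7  -90.5] q7 -118 w 0.0297 F [ 1.3 -0.1 -0.7]
shift cm, now axes [-0.92  0.32  0.38]  target axes [-0.92  0.31  0.39]  turn [-0.003 -0.012 -0.009]
```

```bash
python3 -m creep '[[-0.9,0.3,0.4,0,0,0,0.1],[0,0,0.1,0,0,0,0.1],[0,0,0,0,0,0,0.48],[0,0,0,0,0,0,0.48],[0,0,0,0,0,0,0.48],[0,0,0,0,0,0,0.48],[0,0,-3,0,0,0,0.48],[0,0,-4,0,0,0,0.6],[0,0,-3,0,0,-0.147,0.7],[0,0,0,0,0,-0.147,0.7],[0,0,0,0,0,-0.147,0.7],[0,0,0,0,0,-0.147,0.7],[0,0,0,0,0,-0.147,0.7],[0,0,0,0,0,-0.147,0.7],[0,0,0,0,0,-0.147,0.7],[0,0,0,0,0,-0.147,0.7],[0,0,0,0,0,-0.147,0.7],[0,0,0,0,0,-0.147,0.7],[0,0,0,0,0,-0.147,0.7],[0,0,0,0,0,-0.147,0.7]]';python3 to.py .518 -.251 .18 11
```

```text
time_s: 16.25
tool_pos: [0.4834, 0.1456, 0.2065]
tool_rot: [179.0, -0.8, 12.6]
force: [-0.2, -0.5, 0.2]
grip_width: 0.0608
t 16.2 pos [0.4834 0.1456 0.2065] rot [179.   -0.8  12.6] q7 -12 w 0.0608 F [-0.2 -0.5  0.2]
shift cm, now axes [-5.31 39.41  3.24]  target axes [-4.17 39.59  2.65]  turn [ 0.017 -0.014  0.028]
```

```bash
python3 -m creep '[[-0.4,4.2,0.3,0.017,-0.014,0.028,0.7],[-0.4,4.2,0.3,0,0,0,0.7],[-0.4,4.2,0.3,0,0,0,0.7],[-0.4,4.2,0.3,0,0,0,0.7],[-0.4,4.2,0.3,0,0,0,0.7],[-0.4,4.2,0.3,0,0,0,0.7],[-0.4,4.2,0.3,0,0,0,0.7],[-0.4,4.2,0.3,0,0,0,0.7],[-0.4,3.2,0.3,0,0,0,0.7],[0,1,0,0,0,0,0.7],[0,0,0,0,0,0,0.7],[0,0,0,0,0,0,0.7]]';python3 to.py .518 -.251 .073 11
```

```text
time_s: 17.45
tool_pos: [0.5274, -0.2432, 0.1833]
tool_rot: [179.8, -0.6, 11.6]
force: [0.2, 0.5, 0.5]
grip_width: 0.0611
t 17.4 pos [ 0.5274 -0.2432  0.1833] rot [179.8  -0.6  11.6] q7 28 w 0.0611 F [0.2 0.5 0.5]
shift cm, now axes [-1.18  0.55 11.02]  target axes [-1.07  0.59 11.03]  turn [ 0.003 -0.01   0.01 ]
```

```bash
python3 -m creep '[[-1.1,0.6,2,0.003,-0.01,0.01,0.7],[0,0,4,0,0,0,0.7],[0,0,3,0,0,0,0.7],[0,0,1.5,0,0,0,0.7],[0,0,0.3,0,0,0,0.7]]';python3 to.py .518 -.251 .073 11
```

```text
time_s: 17.95
tool_pos: [0.5174, -0.2434, 0.0708]
tool_rot: [-179.9, 0.0, 11.6]
force: [-0.8, 0.5, 0.0]
grip_width: 0.061
t 17.9 pos [ 0.5174 -0.2434  0.0708] rot [-179.9    0.    11.6] q7 26 w 0.0610 F [-0.8  0.5  0. ]
shift cm, now axes [-0.1   0.75 -0.22]  target axes [-0.09  0.75 -0.22]  turn [-0.001  0.     0.011]
```

```bash
python3 -m creep '[[-0.1,0.7,-0.2,0,0,0.01,0.7],[0,0,0.1,0,0,0,0.1],[0,0,0.1,0,0,0,0.1],[0,0,0.1,0,0,0,0.1],[0,0,0.1,0,0,0,0.1],[0,0,0.1,0,0,0,0.1],[0,0,0.1,0,0,0,0.1],[0,0,0.1,0,0,0,0.1]]';python3 to.py .48 .208 .096 90
```

```text
time_s: 18.75
tool_pos: [0.5193, -0.2498, 0.0705]
tool_rot: [179.9, -0.1, 11.2]
force: [-2.8, 2.2, 7.2]
grip_width: 0.0297
t 18.8 pos [ 0.5193 -0.2498  0.0705] rot [ 1.799e+02 -1.000e-01  1.120e+01] q7 26 w 0.0297 F [-2.8  2.2  7.2]
shift cm, now axes [  5.   -45.67  -2.61]  target axes [45.78 -3.93 -2.55]  turn [ 0.002 -0.    -1.376]
```

```bash
python3 -m creep '[[0,0,-3,0,0,0,0.1],[0,0,-4,0,0,0,0.1],[0,0,-4,0,0,-0.147,0.1],[0,0,-2,0,0,-0.147,0.1],[0,0,0,0,0,-0.147,0.1],[0,0,0,0,0,-0.147,0.1],[0,0,0,0,0,-0.147,0.1],[0,0,0,0,0,-0.147,0.1],[0,0,0,0,0,-0.147,0.1],[0,0,0,0,0,-0.147,0.1],[0,0,0,0,0,-0.147,0.1],[3,-0.4,0,0,0,-0.05,0.1],[4,-0.4,0,0,0,0,0.1],[4.3,-0.4,0,0,0,0,0.1],[4.3,-0.4,0,0,0,0,0.1],[4.3,-0.4,0,0,0,0,0.1],[4.3,-0.4,0,0,0,0,0.1],[4.3,-0.4,0,0,0,0,0.1],[4.3,-0.4,0,0,0,0,0.1],[4.3,-0.4,0,0,0,0,0.1]]';python3 to.py .48 .208 .096 90
```

```text
time_s: 20.75
tool_pos: [0.4734, 0.1251, 0.2043]
tool_rot: [179.5, 0.5, 90.9]
force: [1.0, 0.4, 0.4]
grip_width: 0.0299
t 20.8 pos [0.4734 0.1251 0.2043] rot [179.5   0.5  90.9] q7 69 w 0.0299 F [1.  0.4 0.4]
shift cm, now axes [ 8.36  0.7  10.77]  target axes [ 8.29  0.66 10.83]  turn [0.008 0.008 0.016]
```

```bash
python3 -m creep '[[4,0.2,0,0.008,0.008,0.016,0.1],[3,0.4,0,0,0,0,0.1],[0.5,0,0,0,0,0,0.1],[0,0,2,0,0,0,0.1],[0,0,3,0,0,0,0.1],[0,0,2,0,0,0,0.1],[0,0,1,0,0,0,0.1]]';python3 to.py .48 .208 .096 90
```

```text
time_s: 21.45
tool_pos: [0.478, 0.2105, 0.1245]
tool_rot: [179.5, -0.1, 90.6]
force: [0.2, -0.7, -1.0]
grip_width: 0.0299
t 21.4 pos [0.478  0.2105 0.1245] rot [ 1.795e+02 -1.000e-01  9.060e+01] q7 50 w 0.0299 F [ 0.2 -0.7 -1. ]
shift cm, now axes [-0.25  0.17  2.85]  target axes [-0.25  0.2   2.85]  turn [ 0.008 -0.002  0.011]
```

```bash
python3 -m creep '[[-0.2,0.2,1.6,0.008,0,0.01,0.1],[0,0,1,0,0,0,0.1],[0,0,0.3,0,0,0,0.1],[0,0,0,0,0,0,0.1],[0,0,0,0,0,0,0.48],[0,0,0,0,0,0,0.48],[0,0,0,0,0,0,0.48],[0,0,0,0,0,0,0.48],[0,0,-3,0,0,0,0.48],[0,0,-4,0,0,0,0.6],[0,0,-3,0,0,0.145,0.7],[0,0,0,0,0,0.145,0.7],[0,0,0,0,0,0.145,0.7],[0,0,0,0,0,0.145,0.7],[0,0,0,0,0,0.145,0.7],[0,0,0,0,0,0.145,0.7],[0,0,0,0,0,0.145,0.7]]';python3 to.py .611 -.322 .18 32; python3 cases.py
```

```text
time_s: 23.15
tool_pos: [0.4819, 0.2079, 0.2036]
tool_rot: [179.8, -0.5, 29.9]
force: [-0.1, 0.7, -0.1]
grip_width: 0.0609
t 23.1 pos [0.4819 0.2079 0.2036] rot [179.8  -0.5  29.9] q7 -3 w 0.0609 F [-0.1  0.7 -0.1]
shift cm, now axes [-15.27  52.36   2.37]  target axes [-17.13  51.78   2.36]  turn [ 0.003 -0.008 -0.036]
xy 854 -22 z 54 size 98 x 51 yaw -77 px [235. 103.]
xy 809 -319 z 57 size 46 x 38 yaw 66 px [349. 121.]
xy 659 -410 z 27 size 87 x 79 yaw 0 px [384. 178.]
xy 611 -322 z 23 size 55 x 31 yaw -58 px [351. 196.]
xy 536 -359 z 23 size 54 x 33 yaw 11 px [366. 225.]
xy 432 -345 z 22 size 54 x 33 yaw -14 px [362. 265.]
xy 419 -120 z 24 size 52 x 50 yaw 0 px [273. 270.]
xy 420 -237 z 22 size 54 x 30 yaw -59 px [319. 270.]
cornerFL [[0.623 0.323 0.075]] [0.622 0.322 0.077]
cornerFR [[0.618 0.02  0.075]] [0.629 0.025 0.03 ]
panelL [[0.433 0.332 0.073]] [0.41  0.114 0.565]
panelR [[0.434 0.015 0.073]] [0.437 0.021 0.022]
keeper [[0.434 0.239 0.074]] [0.426 0.179 0.246]
catch [[0.65  0.074 0.109]] [0.653 0.076 0.099]
```

```bash
python3 -m creep '[[-1.3,4,0.1,0,0,-0.036,0.7],[-1.4,4.2,0.2,0,0,0,0.7],[-1.4,4.2,0.2,0,0,0,0.7],[-1.4,4.2,0.2,0,0,0,0.7],[-1.4,4.2,0.2,0,0,0,0.7],[-1.4,4.2,0.2,0,0,0,0.7],[-1.4,4.2,0.2,0,0,0,0.7],[-1.4,4.2,0.2,0,0,0,0.7],[-1.4,4.2,0.2,0,0,0,0.7],[-1.4,4.2,0.2,0,0,0,0.7],[-1.4,4.2,0.2,0,0,0,0.7],[-1.2,3.5,0.2,0,0,0,0.7],[-0.5,1.5,0,0,0,0,0.7],[0,0,0,0,0,0,0.7],[0,0,0,0,0,0,0.7]]';python3 to.py .611 -.322 .073 32
```

```text
time_s: 24.7
tool_pos: [0.6214, -0.3299, 0.1819]
tool_rot: [179.5, -0.8, 34.7]
force: [-0.6, 0.1, 0.4]
grip_width: 0.0609
t 24.7 pos [ 0.6214 -0.3299  0.1819] rot [179.5  -0.8  34.7] q7 52 w 0.0609 F [-0.6  0.1  0.4]
shift cm, now axes [-0.55 -1.33 10.87]  target axes [-0.46 -1.22 10.89]  turn [ 0.008 -0.014  0.047]
```

```bash
python3 -m creep '[[-0.5,-1.3,2,0.008,-0.014,0.047,0.7],[0,0,4,0,0,0,0.7],[0,0,3,0,0,0,0.7],[0,0,1.3,0,0,0,0.7],[0,0,0.3,0,0,0,0.7]]';python3 to.py .611 -.322 .073 32
```

```text
time_s: 25.2
tool_pos: [0.6125, -0.3126, 0.0771]
tool_rot: [179.9, -0.3, 32.8]
force: [0.1, -0.7, -0.3]
grip_width: 0.0609
t 25.2 pos [ 0.6125 -0.3126  0.0771] rot [179.9  -0.3  32.8] q7 47 w 0.0609 F [ 0.1 -0.7 -0.3]
shift cm, now axes [-0.64  0.7   0.41]  target axes [-0.63  0.71  0.41]  turn [ 0.002 -0.005  0.013]
```

```bash
python3 -m creep '[[-0.6,0.7,0.4,0,0,0.01,0.7],[0,0,0.1,0,0,0,0.1],[0,0,0.1,0,0,0,0.1],[0,0,0.1,0,0,0,0.1],[0,0,0.1,0,0,0,0.1],[0,0,0.1,0,0,0,0.1],[0,0,0.1,0,0,0,0.1],[0,0,0.1,0,0,0,0.1]]';python3 to.py .48 .27 .096 90
```

```text
time_s: 26.0
tool_pos: [0.6143, -0.3229, 0.0737]
tool_rot: [179.5, -0.5, 32.2]
force: [-3.0, 0.9, 5.0]
grip_width: 0.0298
t 26.0 pos [ 0.6143 -0.3229  0.0737] rot [179.5  -0.5  32.2] q7 47 w 0.0298 F [-3.   0.9  5. ]
shift cm, now axes [ 20.27 -57.3   -2.57]  target axes [ 59.29 -13.43  -2.23]  turn [ 0.012 -0.003 -1.008]
```

```bash
python3 -m creep '[[0,0,-3,0,0,0,0.1],[0,0,-4,0,0,0,0.1],[0,0,-4,0,0,-0.144,0.1],[0,0,-2,0,0,-0.144,0.1],[0,0,0,0,0,-0.144,0.1],[0,0,0,0,0,-0.144,0.1],[0,0,0,0,0,-0.144,0.1],[0,0,0,0,0,-0.144,0.1],[0,0,0,0,0,-0.144,0.1],[3,-1,0,0.01,0,0,0.1],[4.2,-1,0,0,0,0,0.1],[4.2,-1,0,0,0,0,0.1],[4.2,-1,0,0,0,0,0.1],[4.2,-1,0,0,0,0,0.1],[4.2,-1,0,0,0,0,0.1],[4.2,-1,0,0,0,0,0.1],[4.2,-1,0,0,0,0,0.1],[4.2,-1,0,0,0,0,0.1],[4.2,-1,0,0,0,0,0.1],[4.2,-1,0,0,0,0,0.1]]';python3 to.py .48 .27 .096 90
```

```text
time_s: 28.0
tool_pos: [0.4814, 0.1321, 0.2029]
tool_rot: [179.7, 0.4, 91.6]
force: [1.6, 0.5, -1.2]
grip_width: 0.0295
t 28.0 pos [0.4814 0.1321 0.2029] rot [179.7   0.4  91.6] q7 67 w 0.0295 F [ 1.6  0.5 -1.2]
shift cm, now axes [13.87  0.19 10.59]  target axes [13.79 -0.14 10.69]  turn [0.006 0.008 0.028]
```

```bash
python3 -m creep '[[4.2,0,0,0.006,0.008,0.028,0.1],[4.2,0,0,0,0,0,0.1],[3.3,0,0,0,0,0,0.1],[1,0,1,0,0,0,0.1],[0,0,2,0,0,0,0.1],[0,0,3,0,0,0,0.1],[0,0,1,0,0,0,0.1],[0,0,0.3,0,0,0,0.1]]';python3 to.py .48 .27 .098 90
```

```text
time_s: 28.8
tool_pos: [0.4756, 0.2751, 0.13]
tool_rot: [179.7, -0.3, 90.8]
force: [-0.2, 0.1, -0.8]
grip_width: 0.0298
t 28.8 pos [0.4756 0.2751 0.13  ] rot [179.7  -0.3  90.8] q7 42 w 0.0298 F [-0.2  0.1 -0.8]
shift cm, now axes [-0.53  0.41  3.2 ]  target axes [-0.51  0.44  3.2 ]  turn [ 0.006 -0.005  0.014]
```

```bash
python3 -m creep '[[-0.5,0.4,1.6,0.006,0,0.01,0.1],[0,0,1.2,0,0,0,0.1],[0,0,0.4,0,0,0,0.1],[0,0,0.1,0,0,0,0.1],[0,0,0,0,0,0,0.48],[0,0,0,0,0,0,0.48],[0,0,0,0,0,0,0.48],[0,0,0,0,0,0,0.48],[0,0,-3,0,0,0,0.48],[0,0,-4,0,0,0,0.6],[0,0,-3,0,0,-0.09,0.7],[0,0,0,0,0,-0.09,0.7],[0,0,0,0,0,0,0.7]]';python3 to.py .536 -.359 .18 100
```

```text
time_s: 30.1
tool_pos: [0.4821, 0.2696, 0.2022]
tool_rot: [179.6, -0.3, 100.7]
force: [-0.7, 0.2, 0.4]
grip_width: 0.059
t 30.1 pos [0.4821 0.2696 0.2022] rot [179.6  -0.3 100.7] q7 55 w 0.0590 F [-0.7  0.2  0.4]
shift cm, now axes [-62.77  -6.41   1.87]  target axes [-62.84  -5.61   2.22]  turn [ 0.006 -0.005  0.013]
```

```bash
python3 -m creep '[[-4.2,-0.4,0,0,0,0.01,0.7],[-4.2,-0.4,0.2,0,0,0,0.7],[-4.2,-0.4,0.2,0,0,0,0.7],[-4.2,-0.4,0.2,0,0,0,0.7],[-4.2,-0.4,0.2,0,0,0,0.7],[-4.2,-0.4,0.2,0,0,0,0.7],[-4.2,-0.4,0.2,0,0,0,0.7],[-4.2,-0.4,0.2,0,0,0,0.7],[-4.2,-0.4,0.2,0,0,0,0.7],[-4.2,-0.4,0.2,0,0,0,0.7],[-4.2,-0.4,0.2,0,0,0,0.7],[-4.2,-0.4,0.2,0,0,0,0.7],[-4.2,-0.4,0.2,0,0,0,0.7],[-4.2,-0.4,0.2,0,0,0,0.7],[-3.3,-0.3,0,0,0,0,0.7],[-1,0,0,0,0,0,0.7],[0,0,0,0,0,0,0.7],[0,0,0,0,0,0,0.7]]';python3 to.py .536 -.359 .073 100
```

```text
time_s: 31.9
tool_pos: [0.5256, -0.3815, 0.1614]
tool_rot: [179.9, -0.7, 98.3]
force: [-0.8, 0.0, 0.4]
grip_width: 0.0609
t 31.9 pos [ 0.5256 -0.3815  0.1614] rot [179.9  -0.7  98.3] q7 119 w 0.0609 F [-0.8  0.   0.4]
shift cm, now axes [1.96 1.34 8.87]  target axes [2.04 1.41 8.84]  turn [ 0.002 -0.013 -0.029]
```

```bash
python3 -m creep '[[1.9,1.4,0,0.002,-0.013,-0.029,0.7],[0,0,3,0,0,0,0.7],[0,0,3.5,0,0,0,0.7],[0,0,1.8,0,0,0,0.7],[0,0,0.3,0,0,0,0.7]]';python3 to.py .536 -.359 .073 100
```

```text
time_s: 32.4
tool_pos: [0.5409, -0.3481, 0.0764]
tool_rot: [179.8, 0.0, 100.7]
force: [-0.4, 0.3, -0.2]
grip_width: 0.0611
t 32.4 pos [ 0.5409 -0.3481  0.0764] rot [179.8   0.  100.7] q7 115 w 0.0611 F [-0.4  0.3 -0.2]
shift cm, now axes [-0.98 -0.68  0.34]  target axes [-0.99 -0.67  0.34]  turn [0.004 0.    0.012]
```

```bash
python3 -m creep '[[-0.9,-0.6,0.3,0,0,0.01,0.7],[0,0,0.1,0,0,0,0.1],[0,0,0.1,0,0,0,0.1],[0,0,0.1,0,0,0,0.1],[0,0,0.1,0,0,0,0.1],[0,0,0.1,0,0,0,0.1],[0,0,0.1,0,0,0,0.1],[0,0,0.1,0,0,0,0.1],[0,0,0.1,0,0,0,0.1]]';python3 to.py .56 .208 .096 90
```

```text
time_s: 33.3
tool_pos: [0.5389, -0.3572, 0.0729]
tool_rot: [179.6, 0.3, 100.2]
force: [-2.5, 1.1, 6.0]
grip_width: 0.0296
t 33.3 pos [ 0.5389 -0.3572  0.0729] rot [179.6   0.3 100.2] q7 115 w 0.0296 F [-2.5  1.1  6. ]
shift cm, now axes [55.25 12.08 -2.49]  target axes [56.52  2.11 -2.31]  turn [0.007 0.004 0.178]
```

```bash
python3 -m creep '[[0,0,-3,0,0,0,0.1],[0,0,-4,0,0,0,0.1],[0,0,-4,0,0,0.09,0.1],[0,0,-2,0,0,0.09,0.1],[3,0.1,0,0,0,0,0.1],[4.2,0.2,0,0,0,0,0.1],[4.2,0.2,0,0,0,0,0.1],[4.2,0.2,0,0,0,0,0.1],[4.2,0.2,0,0,0,0,0.1],[4.2,0.2,0,0,0,0,0.1],[4.2,0.2,0,0,0,0,0.1],[4.2,0.2,0,0,0,0,0.1],[4.2,0.2,0,0,0,0,0.1],[4.2,0.2,0,0,0,0,0.1],[4.2,0.2,0,0,0,0,0.1],[4.2,0.2,0,0,0,0,0.1],[3.5,0.1,0,0,0,0,0.1],[1.5,0,0,0,0,0,0.1],[0,0,0,0,0,0,0.1]]';python3 to.py .562 .208 .098 90
```

```text
time_s: 35.2
tool_pos: [0.5682, 0.2047, 0.2047]
tool_rot: [179.4, 0.2, 89.1]
force: [-0.2, 0.1, -1.9]
grip_width: 0.0298
t 35.2 pos [0.5682 0.2047 0.2047] rot [179.4   0.2  89.1] q7 52 w 0.0298 F [-0.2  0.1 -1.9]
shift cm, now axes [ 0.36 -0.74 10.66]  target axes [ 0.33 -0.62 10.67]  turn [ 0.01   0.003 -0.015]
```

```bash
python3 -m creep '[[0.3,-0.6,1,0.01,0,-0.015,0.1],[0,0,3,0,0,0,0.1],[0,0,3,0,0,0,0.1],[0,0,1.5,0,0,0,0.1],[0,0,0.5,0,0,0,0.1]]';python3 to.py .562 .208 .098 90
```

```text
time_s: 35.7
tool_pos: [0.5625, 0.2012, 0.1104]
tool_rot: [-180.0, 0.4, 89.8]
force: [-0.9, 0.2, -0.2]
grip_width: 0.0299
t 35.7 pos [0.5625 0.2012 0.1104] rot [-180.     0.4   89.8] q7 49 w 0.0299 F [-0.9  0.2 -0.2]
shift cm, now axes [ 0.69 -0.05  1.23]  target axes [ 0.68 -0.05  1.24]  turn [-0.     0.007 -0.004]
```

Release here, rise, and check the scene again.

```bash
python3 -m creep '[[0.6,0,0.8,0,0,0,0.1],[0,0,0.5,0,0,0,0.1],[0,0,0.2,0,0,0,0.1],[0,0,0,0,0,0,0.48],[0,0,0,0,0,0,0.48],[0,0,0,0,0,0,0.48],[0,0,0,0,0,0,0.48],[0,0,-3,0,0,0,0.48],[0,0,-4,0,0,0,0.6],[0,0,-3,0,0,0.11,0.7],[0,0,0,0,0,0.11,0.7],[0,0,0,0,0,0,0.7]]';python3 to.py .432 -.345 .18 77;python3 cases.py | sed -n 3,7p; python3 - <<'E'
from h import *
c=cam('top'); cv2.imwrite('pics/t3.png',c['frame'])
E
```

```text
time_s: 36.9
tool_pos: [0.5643, 0.2078, 0.2019]
tool_rot: [179.7, 0.3, 76.7]
force: [-0.6, -1.3, -0.2]
grip_width: 0.0595
t 36.9 pos [0.5643 0.2078 0.2019] rot [179.7   0.3  76.7] q7 40 w 0.0595 F [-0.6 -1.3 -0.2]
shift cm, now axes [-56.83  -0.14   2.47]  target axes [-56.84  -0.45   2.19]  turn [ 0.006  0.005 -0.006]
xy 659 -411 z 28 size 87 x 80 yaw 0 px [384. 178.]
xy 432 -345 z 23 size 54 x 33 yaw -13 px [362. 265.]
xy 419 -120 z 24 size 52 x 50 yaw 0 px [273. 270.]
xy 419 -237 z 23 size 54 x 31 yaw -59 px [319. 270.]
cornerFL [[0.623 0.323 0.075]] [0.513 0.121 0.54 ]
```

View pics/t3.png

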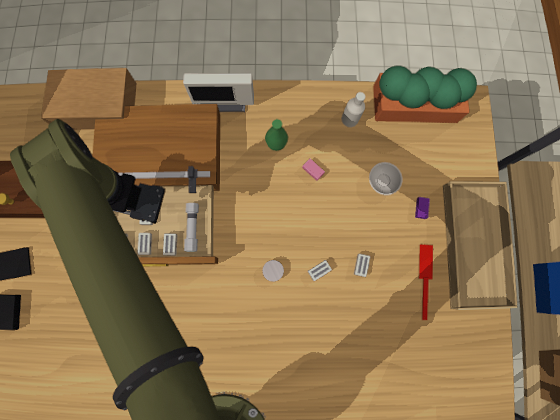

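The flashlight is at (191,226) and cases are at (170,243) and (144,243) in the drawer. Two cases remain on the table, at (320,270) and (363,265).

```bash
python3 -m creep '[[-4,0,0,0,0,0,0.7],[-4.2,0,0.1,0,0,0,0.7],[-4.2,0,0.1,0,0,0,0.7],[-4.2,0,0.1,0,0,0,0.7],[-4.2,0,0.1,0,0,0,0.7],[-4.2,0,0.1,0,0,0,0.7],[-4.2,0,0.1,0,0,0,0.7],[-4.2,0,0.1,0,0,0,0.7],[-4.2,0,0.1,0,0,0,0.7],[-4.2,0,0.1,0,0,0,0.7],[-4.2,0,0.1,0,0,0,0.7],[-4.2,0,0.1,0,0,0,0.7],[-3.5,0,0,0,0,0,0.7],[-1.5,0,0,0,0,0,0.7],[0,0,0,0,0,0,0.7],[0,0,0,0,0,0,0.7],[0,0,0,0,0,0,0.7]]';python3 to.py .432 -.345 .073 77
```

```text
time_s: 38.7
tool_pos: [0.437, -0.345, 0.1759]
tool_rot: [-179.0, -0.4, 79.5]
force: [0.6, 1.2, 0.2]
grip_width: 0.0608
t 38.7 pos [ 0.437  -0.345   0.1759] rot [-179.    -0.4   79.5] q7 107 w 0.0608 F [0.6 1.2 0.2]
shift cm, now axes [-0.16 -0.31 10.3 ]  target axes [-0.11 -0.49 10.29]  turn [-0.018 -0.006  0.044]
```

```bash
python3 -m creep '[[-0.1,-0.4,1,-0.018,-0.006,0.044,0.7],[0,0,3.5,0,0,0,0.7],[0,0,3.5,0,0,0,0.7],[0,0,1.8,0,0,0,0.7],[0,0,0.3,0,0,0,0.7]]';python3 to.py .432 -.345 .073 77
```

```text
time_s: 39.2
tool_pos: [0.4393, -0.335, 0.0751]
tool_rot: [179.6, 0.0, 77.9]
force: [0.4, 0.0, 0.1]
grip_width: 0.0611
t 39.2 pos [ 0.4393 -0.335   0.0751] rot [179.6   0.   77.9] q7 101 w 0.0611 F [0.4 0.  0.1]
shift cm, now axes [-1.13 -0.51  0.21]  target axes [-1.14 -0.49  0.21]  turn [0.006 0.001 0.016]
```

```bash
python3 -m creep '[[-1.1,-0.5,0.2,0,0,0.01,0.7],[0,0,0.1,0,0,0,0.1],[0,0,0.1,0,0,0,0.1],[0,0,0.1,0,0,0,0.1],[0,0,0.1,0,0,0,0.1],[0,0,0.1,0,0,0,0.1],[0,0,0.1,0,0,0,0.1],[0,0,0.1,0,0,0,0.1],[0,0,0.1,0,0,0,0.1]]';python3 to.py .562 .27 .096 90
```

```text
time_s: 40.1
tool_pos: [0.435, -0.3446, 0.0723]
tool_rot: [179.4, 0.3, 77.5]
force: [-2.7, 1.6, 7.3]
grip_width: 0.0294
t 40.1 pos [ 0.435  -0.3446  0.0723] rot [179.4   0.3  77.5] q7 102 w 0.0294 F [-2.7  1.6  7.3]
shift cm, now axes [62.74 -0.86 -2.68]  target axes [61.46 12.7  -2.37]  turn [ 0.01   0.006 -0.218]
```

```bash
python3 -m creep '[[0,0,-3,0,0,0,0.1],[0,0,-4,0,0,0,0.1],[0,0,-4,0.01,0,-0.11,0.1],[0,0,-2,0,0,-0.11,0.1],[3,0.8,0,0,0,0,0.1],[4.2,0.9,0,0,0,0,0.1],[4.2,0.9,0,0,0,0,0.1],[4.2,0.9,0,0,0,0,0.1],[4.2,0.9,0,0,0,0,0.1],[4.2,0.9,0,0,0,0,0.1],[4.2,0.9,0,0,0,0,0.1],[4.2,0.9,0,0,0,0,0.1],[4.2,0.9,0,0,0,0,0.1],[4.2,0.9,0,0,0,0,0.1],[4.2,0.9,0,0,0,0,0.1],[4.2,0.9,0,0,0,0,0.1],[4.2,0.6,0,0,0,0,0.1],[3.5,0.4,0,0,0,0,0.1],[1.5,0,0,0,0,0,0.1],[0,0,0,0,0,0,0.1]]';python3 to.py .562 .27 .098 90
```

```text
time_s: 42.1
tool_pos: [0.5501, 0.2625, 0.2037]
tool_rot: [179.8, 0.4, 90.2]
force: [-0.2, -0.1, 1.0]
grip_width: 0.0296
t 42.1 pos [0.5501 0.2625 0.2037] rot [179.8   0.4  90.2] q7 46 w 0.0296 F [-0.2 -0.1  1. ]
shift cm, now axes [ 0.82  1.15 10.57]  target axes [ 0.75  1.19 10.57]  turn [0.004 0.007 0.004]
```

```bash
python3 -m creep '[[0.7,1.1,1,0.004,0.007,0,0.1],[0,0,3,0,0,0,0.1],[0,0,3,0,0,0,0.1],[0,0,1.5,0,0,0,0.1],[0,0,0.5,0,0,0,0.1]]';python3 to.py .562 .27 .098 90
```

```text
time_s: 42.6
tool_pos: [0.5639, 0.2646, 0.1123]
tool_rot: [179.8, 0.2, 90.0]
force: [-0.2, 0.1, -0.2]
grip_width: 0.0298
t 42.6 pos [0.5639 0.2646 0.1123] rot [179.8   0.2  90. ] q7 43 w 0.0298 F [-0.2  0.1 -0.2]
shift cm, now axes [ 0.54 -0.2   1.43]  target axes [ 0.54 -0.19  1.43]  turn [ 0.004  0.003 -0.   ]
```

```bash
python3 -m creep '[[0.5,-0.2,0.9,0,0,0,0.1],[0,0,0.6,0,0,0,0.1],[0,0,0.2,0,0,0,0.1],[0,0,0,0,0,0,0.48],[0,0,0,0,0,0,0.48],[0,0,0,0,0,0,0.48],[0,0,0,0,0,0,0.48],[0,0,-3,0,0,0,0.48],[0,0,-4,0,0,0,0.6],[0,0,-3,0,0,0.145,0.7],[0,0,0,0,0,0.145,0.7],[0,0,0,0,0,0.145,0.7],[0,0,0,0,0,0.145,0.7],[0,0,0,0,0,0.145,0.7],[0,0,0,0,0,0.145,0.7],[0,0,0,0,0,0.145,0.7],[0,0,0,0,0,0,0.7]]';python3 to.py .42 -.237 .18 31.5
```

```text
time_s: 44.3
tool_pos: [0.5637, 0.2712, 0.2058]
tool_rot: [179.6, -0.7, 29.8]
force: [-0.2, -1.0, 1.0]
grip_width: 0.0608
t 44.3 pos [0.5637 0.2712 0.2058] rot [179.6  -0.7  29.8] q7 -10 w 0.0608 F [-0.2 -1.   1. ]
shift cm, now axes [-37.76  36.94   2.36]  target axes [-38.81  35.83   2.58]  turn [ 0.007 -0.012 -0.03 ]
```

```bash
python3 -m creep '[[-2.8,2.6,0,0.007,-0.012,-0.03,0.7],[-3.1,2.9,0.2,0,0,0,0.7],[-3.1,2.9,0.2,0,0,0,0.7],[-3.1,2.9,0.2,0,0,0,0.7],[-3.1,2.9,0.2,0,0,0,0.7],[-3.1,2.9,0.2,0,0,0,0.7],[-3.1,2.9,0.2,0,0,0,0.7],[-3.1,2.9,0.2,0,0,0,0.7],[-3.1,2.9,0.2,0,0,0,0.7],[-3.1,2.9,0.2,0,0,0,0.7],[-3.1,2.9,0.2,0,0,0,0.7],[-2.5,2.2,0,0,0,0,0.7],[-1.5,1.4,0,0,0,0,0.7],[0,0,0,0,0,0,0.7],[0,0,0,0,0,0,0.7],[0,0,0,0,0,0,0.7]]';python3 to.py .42 -.237 .073 31.5
```

```text
time_s: 45.9
tool_pos: [0.4335, -0.2435, 0.1855]
tool_rot: [179.8, -0.3, 35.5]
force: [0.4, -0.3, 0.4]
grip_width: 0.0604
t 45.9 pos [ 0.4335 -0.2435  0.1855] rot [179.8  -0.3  35.5] q7 60 w 0.0604 F [ 0.4 -0.3  0.4]
shift cm, now axes [-0.78 -1.35 11.24]  target axes [-0.81 -1.26 11.25]  turn [ 0.004 -0.005  0.07 ]
```

```bash
python3 -m creep '[[-0.7,-1,2,0.004,-0.005,0.07,0.7],[0,0,4,0,0,0,0.7],[0,0,3.2,0,0,0,0.7],[0,0,1.6,0,0,0,0.7],[0,0,0.3,0,0,0,0.7]]';python3 to.py .42 -.237 .073 31.5
```

```text
time_s: 46.4
tool_pos: [0.4272, -0.2319, 0.0738]
tool_rot: [179.7, -0.2, 32.4]
force: [-0.6, 0.3, 0.3]
grip_width: 0.061
t 46.4 pos [ 0.4272 -0.2319  0.0738] rot [179.7  -0.2  32.4] q7 52 w 0.0610 F [-0.6  0.3  0.3]
shift cm, now axes [-0.88  0.05  0.07]  target axes [-0.88  0.06  0.08]  turn [ 0.004 -0.004  0.016]
```

```bash
python3 -m creep '[[-0.8,0,0.1,0,0,0.01,0.7],[0,0,0.1,0,0,0,0.1],[0,0,0.1,0,0,0,0.1],[0,0,0.1,0,0,0,0.1],[0,0,0.1,0,0,0,0.1],[0,0,0.1,0,0,0,0.1],[0,0,0.1,0,0,0,0.1],[0,0,0.1,0,0,0,0.1],[0,0,0.1,0,0,0,0.1]]';python3 to.py .562 .146 .098 90
```

```text
time_s: 47.3
tool_pos: [0.423, -0.2357, 0.0713]
tool_rot: [179.5, -0.3, 32.1]
force: [-3.8, 2.0, 8.0]
grip_width: 0.03
t 47.3 pos [ 0.423  -0.2357  0.0713] rot [179.5  -0.3  32.1] q7 52 w 0.0300 F [-3.8  2.   8. ]
shift cm, now axes [ 32.06 -24.94  -2.75]  target axes [38.17 13.9  -2.67]  turn [ 0.011  0.    -1.011]
```

```bash
python3 -m creep '[[0,0,-3,0,0,0,0.1],[0,0,-4,0,0,0,0.1],[0,0,-4,0.01,0,-0.144,0.1],[0,0,-2,0,0,-0.144,0.1],[0,0,0,0,0,-0.144,0.1],[0,0,0,0,0,-0.144,0.1],[0,0,0,0,0,-0.144,0.1],[0,0,0,0,0,-0.144,0.1],[0,0,0,0,0,-0.144,0.1],[3,2,0,0,0,0,0.1],[3.8,2.5,0,0,0,0,0.1],[4.2,2,0,0,0,0,0.1],[4.2,1.5,0,0,0,0,0.1],[4.2,1.5,0,0,0,0,0.1],[4.2,1.5,0,0,0,0,0.1],[4.2,1,0,0,0,0,0.1],[4.2,1,0,0,0,0,0.1],[3,0.6,0,0,0,0,0.1],[1,0,0,0,0,0,0.1],[0,0,0,0,0,0,0.1]]';python3 to.py .562 .146 .098 90
```

```text
time_s: 49.3
tool_pos: [0.5494, 0.1412, 0.2081]
tool_rot: [179.6, -0.2, 91.9]
force: [-0.4, -0.2, -0.5]
grip_width: 0.0298
t 49.3 pos [0.5494 0.1412 0.2081] rot [179.6  -0.2  91.9] q7 65 w 0.0298 F [-0.4 -0.2 -0.5]
shift cm, now axes [ 0.4   1.19 11.02]  target axes [ 0.48  1.26 11.01]  turn [ 0.008 -0.004  0.032]
```

```bash
python3 -m creep '[[0.4,1.1,1,0.008,-0.004,0.03,0.1],[0,0,3,0,0,0,0.1],[0,0,3,0,0,0,0.1],[0,0,1.5,0,0,0,0.1],[0,0,0.5,0,0,0,0.1]]';python3 to.py .562 .146 .098 90
```

```text
time_s: 49.8
tool_pos: [0.5628, 0.135, 0.1165]
tool_rot: [179.9, 0.5, 89.5]
force: [-0.7, 0.3, -0.8]
grip_width: 0.0299
t 49.8 pos [0.5628 0.135  0.1165] rot [179.9   0.5  89.5] q7 59 w 0.0299 F [-0.7  0.3 -0.8]
shift cm, now axes [ 1.12 -0.09  1.84]  target axes [ 1.1  -0.08  1.85]  turn [ 0.002  0.008 -0.009]
```

```bash
python3 -m creep '[[1.1,0,1,0,0.008,0,0.1],[0,0,0.9,0,0,0,0.1],[0,0,0.3,0,0,0,0.1],[0,0,0,0,0,0,0.48],[0,0,0,0,0,0,0.48],[0,0,0,0,0,0,0.48],[0,0,0,0,0,0,0.48],[0,0,-3,0,0,0,0.48],[0,0,-4,0,0,0,0.4],[0,0,-3,0,0,0,0.2],[0,-3,0,0,0,0,0],[1,-4,0,0,0,0,0],[1,-4,0,0,0,0,0],[1,-3,0,0,0,0,0],[0.5,-1,0,0,0,0,0],[0,0,0,0,0,0,0],[0,0,0,0,0,0,0]]';python3 to.py .395 .19 .11 90; python3 - <<'E'
from h import *
c=cam('top'); cv2.imwrite('pics/t4.png',c['frame'])
E
```

```text
time_s: 51.5
tool_pos: [0.4137, 0.1835, 0.202]
tool_rot: [179.0, 0.0, 89.2]
force: [0.7, -1.0, 0.0]
grip_width: 0.0006
t 51.5 pos [0.4137 0.1835 0.202 ] rot [179.    0.   89.2] q7 63 w 0.0006 F [ 0.7 -1.   0. ]
shift cm, now axes [ 0.63 -2.04  9.16]  target axes [ 0.65 -1.87  9.2 ]  turn [ 0.018  0.001 -0.013]
```

View pics/t4.png

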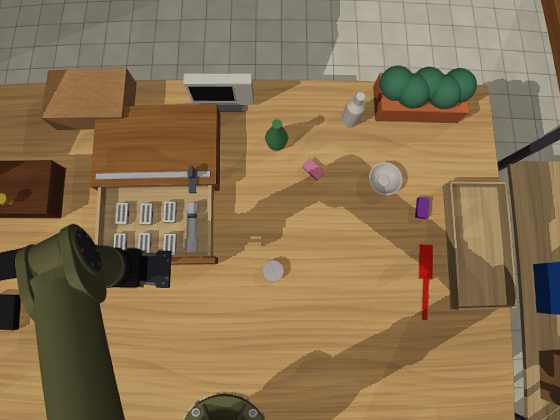

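All six cases, in a 3x2 grid from (121,213) to (169,243), and the flashlight are in the drawer. The next step is to go in front of the pull plate and descend.

```bash
python3 -m creep '[[0.5,-2,0,0.018,0,-0.013,0],[0,-0.2,0,0,0,0,0],[0,0,0,0,0,0,0]]';python3 to.py .395 .19 .11 90
```

```text
time_s: 51.85
tool_pos: [0.3953, 0.1878, 0.2021]
tool_rot: [180.0, -0.2, 89.8]
force: [0.4, -0.3, 0.1]
grip_width: 0.0002
t 51.9 pos [0.3953 0.1878 0.2021] rot [180.   -0.2  89.8] q7 64 w 0.0002 F [ 0.4 -0.3  0.1]
shift cm, now axes [ 0.19 -0.04  9.21]  target axes [ 0.22 -0.03  9.21]  turn [ 0.    -0.003 -0.004]
```

```bash
python3 -m creep '[[0.2,0,2,0,0,0,0],[0,0,3,0,0,0,0],[0,0,2.5,0,0,0,0],[0,0,1.3,0,0,0,0],[0,0,0.1,0,0,0,0]]';python3 to.py .605 .19 .11 90
```

```text
time_s: 52.35
tool_pos: [0.4032, 0.1888, 0.1113]
tool_rot: [179.6, -0.5, 89.4]
force: [1.0, 0.3, -0.4]
grip_width: 0.0006
t 52.4 pos [0.4032 0.1888 0.1113] rot [179.6  -0.5  89.4] q7 56 w 0.0006 F [ 1.   0.3 -0.4]
shift cm, now axes [ 0.35 20.18  0.26]  target axes [ 0.12 20.18  0.13]  turn [ 0.007 -0.008 -0.011]
```

```bash
python3 -m creep '[[0,1,0,0.007,-0.008,-0.011,0],[0,1,0,0,0,0,0],[0,1,0,0,0,0,0],[0,1,0,0,0,0,0],[0,1,0,0,0,0,0],[0,1,0,0,0,0,0],[0,1,0,0,0,0,0],[0,1,0,0,0,0,0],[0,1,0,0,0,0,0],[0,1,0,0,0,0,0],[0,1,0,0,0,0,0],[0,1,0,0,0,0,0],[0,1,0,0,0,0,0],[0,1,0,0,0,0,0]]';python3 to.py .605 .19 .11 90
```

```text
time_s: 53.75
tool_pos: [0.5548, 0.189, 0.1114]
tool_rot: [-179.8, -0.2, 89.9]
force: [-1.7, 2.6, 1.4]
grip_width: 0.0007
t 53.8 pos [0.5548 0.189  0.1114] rot [-179.8   -0.2   89.9] q7 53 w 0.0007 F [-1.7  2.6  1.4]
shift cm, now axes [0.11 5.02 0.13]  target axes [0.1  5.02 0.14]  turn [-0.003 -0.003 -0.003]
```

```bash
python3 -m creep '[[0,1,0.1,0,0,0,0],[0,1,0.1,0,0,0,0],[0,1,0,0,0,0,0],[0,1,0,0,0,0,0],[0,1,0,0,0,0,0]]';python3 to.py .605 .19 .11 90;python3 -m creep '[[0,0.8,0.1,0,0,0,0],[0,0.8,0.1,0,0,0,0],[0,0.8,0,0,0,0,0]]';python3 to.py .605 .19 .11 90
```

```text
time_s: 54.25
tool_pos: [0.594, 0.1895, 0.1078]
tool_rot: [-177.7, 0.3, 90.0]
force: [-35.9, -4.0, 26.4]
grip_width: 0.0003
t 54.2 pos [0.594  0.1895 0.1078] rot [-177.7    0.3   90. ] q7 54 w 0.0003 F [-35.9  -4.   26.4]
shift cm, now axes [ 0.05  1.09 -0.26]  target axes [ 0.05  1.1  -0.22]  turn [-0.04   0.006 -0.001]
time_s: 54.55
tool_pos: [0.5966, 0.1916, 0.104]
tool_rot: [-174.6, 1.1, 90.5]
force: [-21.7, -3.7, 17.2]
grip_width: 0.0005
t 54.5 pos [0.5966 0.1916 0.104 ] rot [-174.6    1.1   90.5] q7 55 w 0.0005 F [-21.7  -3.7  17.2]
shift cm, now axes [-0.18  0.78 -0.67]  target axes [-0.16  0.84 -0.6 ]  turn [-0.094  0.02   0.007]
```

```bash
python3 -m creep '[[0,-1,0,-0.05,0.01,0,0],[0,-3,0,-0.04,0.01,0,0],[0,-3,0,0,0,0,0],[0,-2,-2,0,0,0,0],[0,0,-4,0,0,0,0],[0,0,-4,0,0,0,0],[0,0,0,0,0,0,0]]';python3 to.py .65 .076 .25 0; python3 - <<'E'
from h import *
c=cam('top'); cv2.imwrite('pics/t5.png',cv2.resize(c['frame'][80:290,60:340],None,fx=2.5,fy=2.5))
E
```

```text
time_s: 55.25
tool_pos: [0.5083, 0.1879, 0.2082]
tool_rot: [179.9, 0.2, 90.3]
force: [0.2, 0.8, 0.7]
grip_width: 0.0004
t 55.2 pos [0.5083 0.1879 0.2082] rot [179.9   0.2  90.3] q7 58 w 0.0004 F [0.2 0.8 0.7]
shift cm, now axes [-11.28  14.11  -4.12]  target axes [14.17 11.19 -4.18]  turn [0.004 0.002 1.577]
```

View pics/t5.png

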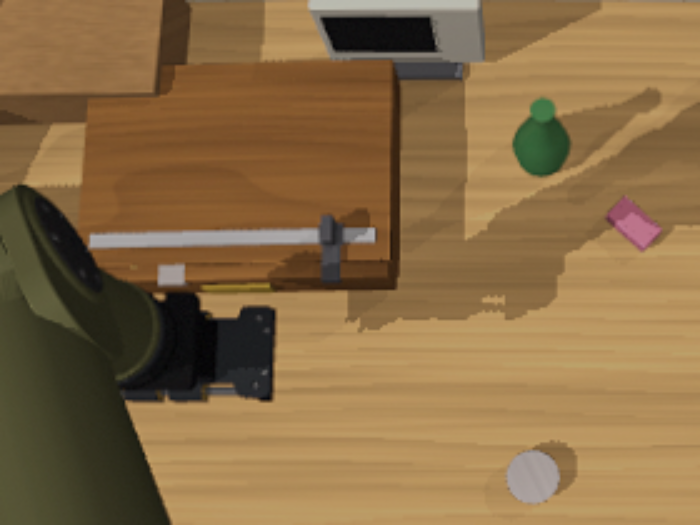

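```bash
cat > kt.py <<'E'
from h import *
c=cam('top'); 
g=cv2.cvtColor(c['frame'],cv2.COLOR_BGR2HSV); P=cloud(c)
ROI=(P[...,0]>.58)&(P[...,0]<.7)&(P[...,1]>0)&(P[...,1]<.34)&(P[...,2]>.06)&(P[...,2]<.13)
for n,m in [('bright',(g[...,1]<60)&(g[...,2]>110)&ROI),('dark',(g[...,2]<85)&(g[...,1]<70)&ROI)]:
    k,l,s,ce=cv2.connectedComponentsWithStats(m.astype(np.uint8))
    for i in range(1,k):
        if s[i,4]>12: 
            px=np.argwhere(l==i)[:,::-1]; W=plane(c,px,.075 if n=='bright' else .08)
            f=W[W[:,0]<.632]
            print(n,s[i],'px',ce[i].round(1),'W',W.mean(0).round(4),'x',W[:,0].min().round(3),W[:,0].max().round(3),'front-part y',(f[:,1].min()+f[:,1].max())/2 if len(f) else None, 'zmed',np.median(P[l==i][:,2]).round(3))
E
python3 kt.py
```

```text
bright [ 96 171  92   8 553] px [141.7 174.9] W [0.6514 0.2107 0.075 ] x 0.643 0.662 front-part y None zmed 0.078
bright [198 171  12   6  70] px [203.4 173.5] W [0.6551 0.0546 0.075 ] x 0.649 0.662 front-part y None zmed 0.079
bright [123 186  11   8  85] px [128.2 189.6] W [0.6136 0.2421 0.075 ] x 0.605 0.623 front-part y 0.24251072199497298 zmed 0.074
dark [188 166   9  27 192] px [191.9 179.3] W [0.639  0.0817 0.08  ] x 0.607 0.673 front-part y 0.08150195465675775 zmed 0.083
```

The keeper spans x 0.605–0.623 against the chest edge at 0.623, so the drawer is home. The tongue is at y=0.0815 and the keeper at 0.2425, so the catch must travel about 0.161 m.

```bash
python3 -m creep '[[0,0,-1,0,0,0,0.5],[-2.5,3.5,-1,0,0,-0.012,0.5],[-2.7,3.5,0,0,0,0,0.5],[-2.7,3.5,0,0,0,0,0.5],[-2,2.8,0,0,0,0,0.5],[-0.8,1.2,0,0,0,0,0.5],[0,0,0,0,0,0,0.5],[0,0,0,0,0,0,0.5]]';python3 to.py .653 .082 .158 91
```

```text
time_s: 56.15
tool_pos: [0.6572, 0.0757, 0.2154]
tool_rot: [-178.9, 0.5, 91.1]
force: [-0.3, 0.7, 0.0]
grip_width: 0.0432
t 56.1 pos [0.6572 0.0757 0.2154] rot [-178.9    0.5   91.1] q7 69 w 0.0432 F [-0.3  0.7  0. ]
shift cm, now axes [ 0.69 -0.3   5.74]  target axes [ 0.64 -0.41  5.74]  turn [-0.018  0.009  0.002]
```

```bash
python3 -m creep '[[0.6,-0.4,0,-0.018,0.009,0,0.5],[0,0,1.5,0,0,0,0.5],[0,0,1.5,0,0,0,0.5]]';python3 to.py .653 .082 .158 91
```

```text
time_s: 56.45
tool_pos: [0.6511, 0.0855, 0.1854]
tool_rot: [179.8, -0.1, 91.3]
force: [0.1, -0.8, -0.2]
grip_width: 0.0438
t 56.5 pos [0.6511 0.0855 0.1854] rot [ 1.798e+02 -1.000e-01  9.130e+01] q7 68 w 0.0438 F [ 0.1 -0.8 -0.2]
shift cm, now axes [-0.35  0.17  2.74]  target axes [-0.35  0.18  2.74]  turn [ 0.003 -0.001  0.006]
```

```bash
python3 - <<'E'
from h import *
c=cam('wrist'); cv2.imwrite('pics/w3.png',c['frame'])
E
```

```text
(no output)
```

View pics/w3.png

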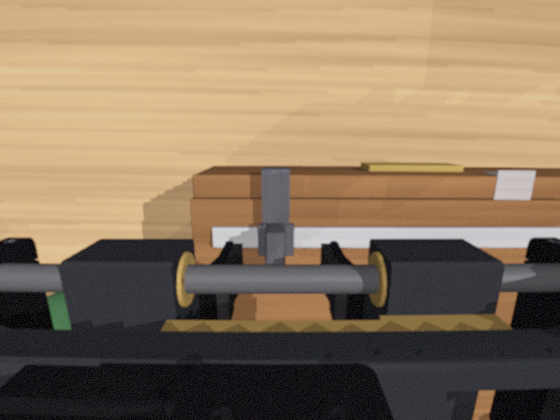

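The wrist view shows the catch fin at (275,245) between the fingers at x 232 and 335. The keeper is at (514,185). I descend and grip.

```bash
python3 -m creep '[[-0.4,0.1,0.8,0.003,0,0.006,0.5],[0,0,1.2,0,0,0,0.5],[0,0,0.7,0,0,0,0.5]]';python3 to.py .653 .082 .158 91;python3 -m creep '[[0,0,0.1,0,0,0,0],[0,0,0.1,0,0,0,0],[0,0,0.1,0,0,0,0],[0,0,0.1,0,0,0,0],[0,0,0.1,0,0,0,0],[0,0,0.1,0,0,0,0]]' 15;python3 to.py .650 .243 .158 91
```

```text
time_s: 56.8
tool_pos: [0.6497, 0.0821, 0.1527]
tool_rot: [-179.7, -0.1, 91.1]
force: [0.0, -0.9, -0.3]
grip_width: 0.0435
t 56.8 pos [0.6497 0.0821 0.1527] rot [-1.797e+02 -1.000e-01  9.110e+01] q7 67 w 0.0435 F [ 0.  -0.9 -0.3]
shift cm, now axes [-0.01  0.32 -0.53]  target axes [-0.01  0.33 -0.53]  turn [-0.006 -0.001  0.002]
time_s: 57.4
tool_pos: [0.6498, 0.0817, 0.1482]
tool_rot: [-179.6, 0.0, 91.1]
force: [-3.8, -1.5, 5.3]
grip_width: 0.0236
t 57.4 pos [0.6498 0.0817 0.1482] rot [-179.6    0.    91.1] q7 67 w 0.0236 F [-3.8 -1.5  5.3]
shift cm, now axes [16.13  0.31 -0.98]  target axes [16.13  0.3  -0.98]  turn [-0.006  0.     0.001]
```

Tips are too low, at the catch base. Raising 8 mm and closing on the fin itself.

```bash
python3 -m creep '[[0,0,-0.3,0,0,0,0.4],[0,0,-0.6,0,0,0,0.4],[0,0,0,0,0,0,0],[0,0,0,0,0,0,0],[0,0,0.1,0,0,0,0],[0,0,0.1,0,0,0,0],[0,0,0.1,0,0,0,0],[0,0,0.1,0,0,0,0],[0,0,0.1,0,0,0,0]]' 15;python3 to.py .650 .243 .158 91
```

```text
time_s: 58.3
tool_pos: [0.6507, 0.0821, 0.1566]
tool_rot: [-179.8, 0.1, 91.1]
force: [-2.8, -1.1, 6.4]
grip_width: 0.0116
t 58.3 pos [0.6507 0.0821 0.1566] rot [-1.798e+02  1.000e-01  9.110e+01] q7 67 w 0.0116 F [-2.8 -1.1  6.4]
shift cm, now axes [16.09  0.23 -0.16]  target axes [16.09  0.22 -0.14]  turn [-0.004  0.001  0.001]
```

Gripped at 11.6 mm, which matches the 12 mm fin. Sliding it now.

```bash
python3 -m creep '[[1,0,0,0,0,0,0],[1,0,0,0,0,0,0],[1,0,0,0,0,0,0],[1,0,0,0,0,0,0],[1,0,0,0,0,0,0],[1,0,0,0,0,0,0],[1,0,0,0,0,0,0],[1,0,0,0,0,0,0],[1,0,0,0,0,0,0],[1,0,0,0,0,0,0],[1,0,0,0,0,0,0],[1,0,0,0,0,0,0],[1,0,0,0,0,0,0],[0.5,0,0,0,0,0,0],[0,0,0,0,0,0,0],[0,0,0,0,0,0,0]]';python3 to.py .648 .243 .158 91; python3 kt.py
```

```text
time_s: 59.9
tool_pos: [0.6476, 0.2292, 0.1567]
tool_rot: [-179.8, 0.1, 91.2]
force: [-0.8, -1.9, 3.0]
grip_width: 0.0122
t 59.9 pos [0.6476 0.2292 0.1567] rot [-1.798e+02  1.000e-01  9.120e+01] q7 54 w 0.0122 F [-0.8 -1.9  3. ]
shift cm, now axes [ 1.38  0.07 -0.14]  target axes [ 1.38  0.07 -0.13]  turn [-0.004  0.002  0.003]
bright [160 171  50   7 298] px [184.6 174. ] W [0.6539 0.1019 0.075 ] x 0.646 0.662 front-part y None zmed 0.078
dark [131 182   6  10  33] px [134.2 184.9] W [0.6243 0.2259 0.08  ] x 0.609 0.632 front-part y 0.2273951946636149 zmed 0.082
```

```bash
python3 -m creep '[[0.6,0,0,0,0,0,0],[0.5,0,0,0,0,0,0],[0.2,0,0,0,0,0,0],[0,0,0,0,0,0,0],[0,0,0,0,0,0,0]]';python3 to.py .648 .243 .158 91
```

```text
time_s: 60.45
tool_pos: [0.6474, 0.2418, 0.1566]
tool_rot: [-179.7, 0.2, 91.0]
force: [-1.0, -0.9, 3.6]
grip_width: 0.0121
t 60.5 pos [0.6474 0.2418 0.1566] rot [-179.7    0.2   91. ] q7 53 w 0.0121 F [-1.  -0.9  3.6]
shift cm, now axes [ 0.12  0.07 -0.14]  target axes [ 0.12  0.07 -0.14]  turn [-0.004  0.003  0.001]
```

Now release, rise and back away, then check.

```bash
python3 -m creep '[[0.1,0,0,0,0,0,0],[0,0,0,0,0,0,0.4],[0,0,0,0,0,0,0.4],[0,0,0,0,0,0,0.4],[0,0,-0.5,0,0,0,0.4],[0,0,-3,0,0,0,0.4],[0,0,-4,0,0,0,0.4],[-3,-3,-2,0,0,0,0.4],[-4,-3,0,0,0,0,0.4],[-4,-3,0,0,0,0,0.4],[-4,-3,0,0,0,0,0.4],[-4,-3,0,0,0,0,0.4],[-4,0,0,0,0,0,0.4],[-4,0,0,0,0,0,0.4],[-4,0,0,0,0,0,0.4],[-4,0,0,0,0,0,0.4],[0,0,0,0,0,0,0.4],[0,0,0,0,0,0,0.4]]';python3 to.py .648 .243 .158 91; python3 kt.py;  python3 - <<'E'
from h import *
c=cam('top'); a=cv2.resize(c['frame'][150:210,80:230],None,fx=5,fy=5); c=cam('scene'); b=cv2.resize(c['frame'][180:330,230:530],(750,300)); cv2.imwrite('pics/f.png',np.vstack([a,b[:300]]))
E
```

```text
time_s: 62.25
tool_pos: [0.4995, -0.1177, 0.2562]
tool_rot: [-179.9, 0.3, 91.2]
force: [0.4, 1.1, 0.1]
grip_width: 0.0344
t 62.2 pos [ 0.4995 -0.1177  0.2562] rot [-179.9    0.3   91.2] q7 99 w 0.0344 F [0.4 1.1 0.1]
shift cm, now axes [35.79 15.62  9.65]  target axes [35.81 15.48  9.82]  turn [-0.001  0.004  0.004]
bright [134 171  76   8 456] px [171.6 174.2] W [0.6534 0.1346 0.075 ] x 0.643 0.662 front-part y None zmed 0.078
bright [ 96 173  27   6 159] px [109.2 175.5] W [0.6497 0.2939 0.075 ] x 0.643 0.656 front-part y None zmed 0.078
bright [132 186   2   7  13] px [132.5 189.2] W [0.6145 0.231  0.075 ] x 0.607 0.623 front-part y 0.23108842628256485 zmed 0.073
dark [123 168  11  26 195] px [128.1 180.1] W [0.6366 0.2424 0.08  ] x 0.604 0.668 front-part y 0.2411990090175474 zmed 0.084
```

View pics/f.png

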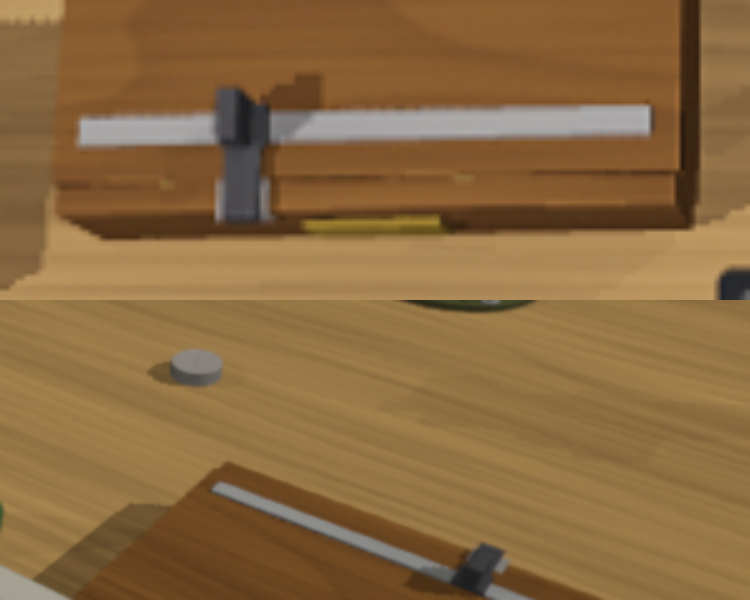

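The tongue stands at (243,185), with the keeper showing on both sides. By the mask it is at y≈0.241–0.242 against 0.2425 for the keeper. The drawer is flush and the robot is clear.

```bash
python3 -c "
from h import *
print(order.sign_off())"
```

```text
the job is handed in; nothing more can be done
None
```

I put the flashlight and all six battery cases into the drawer, pushed it home, and slid the catch over the keeper. I handed the job in at about 62 s; the hand-in gives no verdict.

**Drawer contents:** the last top view before closing showed all six cases and the flashlight lying flat in the drawer. I did not check inside after it was shut.

**Drawer home:** the push ended on a hard stop at about 36 N. The keeper then spanned x 0.605–0.623 m against a chest front edge at 0.623 m. I had no direct reading of the drawer joint, so "seated" rests on those two observations.

**Catch:** the tongue measured y 0.241–0.242 m against 0.2425 m for the keeper, about 1 mm off centre. A sliver of keeper shows on both sides, and the gripper is well clear.

**Bystanders:** I never touched the polish tin, key dish, vase, shoehorn or the pink and purple look-alikes. They stood in their places in the pictures I checked along the way. I did not re-measure them all after closing the drawer.

**What went wrong on the way:** the first grasp of the flashlight missed because I lifted before the fingers had closed, and the second attempt held. The first grip on the catch was too low, so I raised it and gripped again.

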